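Clamp bamboo blanks in the vise and set the timer

ROBOT

A 6-joint arm with a two-finger parallel gripper is mounted at the origin on the work surface. World frame = base frame: x ahead of the robot, y to its left, z up, the work surface at z = 0. Lengths are in m, angles in rad, forces in N, time in s.
With the tool pointing down it reaches from about 0.325 to 0.775 m from the base axis. Payload 9.3 kg.
Tool frame: the origin (TCP) lies midway between the tips of the shut fingers; the grasp point (between the pads) lies 19 mm behind it; z points along the fingers, y is the line along which they close (so a half turn about z gives the same grasp; the last joint's range is limited). The gripper opens to 85 mm and grips with 20 to 120 N. Pads are 22 mm wide; open, the fingers measure 114 mm over their backs; the gripper's body (76 mm by 85 mm) begins 54 mm behind the grasp point. The pads swing forward as they close: fully open they stand 13 mm farther back than shut.
Start: joints at [-0.153, 0.259, 0.021, 1.334, 0, 1.418], TCP at [0.55, -0, 0.231] pointing down, gripper open.
Joint ranges: [-3.04, 3.04], [-0.91, 1.82], [-1.04, 1.36], [-1.92, 1.95], [-1.52, 1.45], [-3.14, 3.14]. Speed limits (rad/s): [2.22, 2.22, 2.79, 3.14, 3.14, 3.14].

INTERFACE

Orientations are given as a unit quaternion [x, y, z, w].
In Python, from workcell import * gives the robot as it stands.
- The arm moves only by the shell command python3 -m inch 'ROWS'. ROWS is JSON, a list of rows, each an object of numbers: "claw": the opening, from 0 (shut) to 1 (fully open); "x", "y", "z": the shift along the tool's x, y, z in units of 500 mm (1.0 is 500 mm); "yaw": the turn about the tool's z in units of 180 degrees (1.0 is 180 degrees). In form: [{"claw": .., "x": .., "y": .., "z": .., "yaw": ..}, ...]. A call has 1 to 5 rows; each row shifts and turns the commanded pose from where the row before left it, along the tool's axes as they then stand; what a row does not reach is not made up. A row lasts 1/10 s, in which the tool goes at most 50 mm and 8.59 degrees, less where a joint would pass 70% of its speed; a pose out of reach is approached as far as the arm can. A call with a number of a shift or a turn outside -1 to 1 is refused whole. A call with a gripper value outside its range is refused whole. The fingers move at their own pace and stop on an object; the grip force is fixed at half the most. Time passes only in rows, so rows that do not move let the fingers close. It gives the time, the measured TCP pose, the force, the opening and the grip force at its end, in the units of the state.
- get_state(): the state, without advancing time (a new reading comes with each control period).
- read_camera(name): name is "scene" or "side" or "wrist"; returns the picture (400x640x3 uint8, blue, green, red); there is no depth.
- camera_info(name): a dict with "fx", "fy", "cx", "cy" (pixels), "position" and "orientation" of the camera in the world; the wrist camera has in their place "tool_from_camera" (4x4, takes a point from camera to tool coordinates, whose origin is the TCP and whose axes are the flange's). Camera axes: x right, y down, z forward; pixel columns grow to the right and rows downward; lengths in m; the calibration is good to about 2 mm. A picture is of the moment at which its call begins: read the wrist's pose just before it. camera_info takes no time and is no camera call.
- hand_in(): hands the job in; it is judged then, once.
The state is a dict: "t": time; "joints": joint angles; "joint_velocities": joint speeds; "effort": joint torques, N m; "ee_pos": TCP position; "eef_rot": TCP orientation; "wrist_force": force on the tool from outside, world axes, zero at the start; "torque": the same for the moment, N m; "opening": finger opening in m; "grip_force": force on a finger pad.
Only numpy, scipy, OpenCV 4.12 (cv2) and the standard library are available. Lean on these libraries where they do the work, as an engineer would, in place of code of your own. Each camera call takes 0.05 s, during which the arm holds its last target. There are 200 camera calls.

TASK

Fold both carton flaps right back, take out every bamboo blank, and lay these and the one already on the bench flat and side by side in a single row on the vise bed, lengthwise across the screw, centred between the jaws' ends. Then crank the vise until the row is clamped tight, and after that turn the timer's pointer to the red mark. Leave the flaps open and everything else on the bench alone.

Things in the scene. Friction and masses are not known exactly. Their poses are not given: they have to be found in the camera images.
- carton_in (a point): Cardboard carton, fixed, outside 200 x 158 x 50 mm high, walls and floor 4 mm, long along its own x, two flaps on top. This point: centre of the inside floor (4 mm above the bench), carton's axes, z up. Inside, up to three blanks in a row along x, about 50 mm apart, each lengthwise along the carton's y
- flap_left (a joint): Flap 196 x 68 x 4 mm, creased along the carton's +y rim (carton y = +79 mm, 50 mm above the bench), free edge 68 mm from the crease. 0 = flat shut, grows as the free edge rises and swings outward, pi/2 = upright, 2.8 = limit, folded right back. Stiff crease: stays where left, about 0.6 N at the free edge swings it. Starts sprung up at 0.65 to 1 rad
- flap_right (a joint): The same flap on the carton's -y rim (y = -79 mm), mirror image
- vise: Blue and steel machine vise, fixed. Origin on the bench, z up, y along the screw from the red crank (-y) to the solid jaw (+y). Steel bed 120 mm wide (x -60 to 60), 55 mm above the bench; jaws 110 mm wide, tops 92 mm above the bench. Solid jaw's face at y = +62 mm. Screw axis at x = 0, 78 mm above the bench; bearing block, top 100 mm, at y -100 to -122 mm
- solid_jaw: The fixed jaw, 110 x 28 x 37 mm; origin at the foot of its face, on the bed at vise y = +62 mm, axes those of the vise
- moving_jaw: The sliding jaw, 110 x 28 x 37 mm; origin at the foot of its face, on the bed, at vise y = -68 mm when fully open and moving to +y as the crank closes it; axes those of the vise
- crank (a joint): Crank turn: 0 = jaw fully open, handle straight up; grows clockwise seen from the crank end (handle from top towards vise +x), closing the jaw by 24 mm a turn (limit 34 rad). About 7 to 10 N at the handle turns it freely; tight when it resists 10 N or more beyond that. The screw is self-locking: it keeps its squeeze when let go
- crank_grip (a point): Middle of the red crank handle: a free-turning sleeve 22 mm in diameter, 70 mm long (vise y -137 to -207 mm), parallel to the screw, 45 mm off its axis. It circles the screw axis (78 mm above the bench) and stays at vise y = -182 mm. The crank arm is a plate at vise y -125 to -135 mm
- knob (a joint): Turn of the timer knob, 0 to 3 rad, growing clockwise seen from above; light, stays where it is left
- knob_grip (a point): On the knob's axis at grip height, 63 mm above the bench, on a fixed grey timer box 110 x 110 x 30 mm with a white dial: middle of an upright black bar 50 mm long, 14 mm wide (top 71 mm above the bench, 34 mm high). Its own x runs along the bar to the end with the white pointer line
- knob_pointer (a point): Tip of the white pointer, 30 mm from the knob's axis on the knob's x
- dial_mark (a point): Red mark on the white dial, at 30 mm from the knob's axis: the pointer's tip comes over this point when the knob is at the mark. The mark starts 0.6 to 2 rad clockwise of the pointer
- blank_a: Bamboo blank (origin at its centre), a square bar 62 x 26 x 26 mm of tan bamboo with thin brown stripes, about 40 g, long along its own x; starts in the carton (may be absent)
- blank_b: Bamboo blank (origin at its centre), a square bar 62 x 26 x 26 mm of tan bamboo with thin brown stripes, about 40 g, long along its own x; starts in the carton (may be absent)
- blank_c: Bamboo blank (origin at its centre), a square bar 62 x 26 x 26 mm of tan bamboo with thin brown stripes, about 40 g, long along its own x; starts in the carton (may be absent)
- blank_d: Bamboo blank (origin at its centre), a square bar 62 x 26 x 26 mm of tan bamboo with thin brown stripes, about 40 g, long along its own x; starts loose on the bench beyond the vise (always present)
- mallet: Mallet, 220 mm long, with a black head; not part of the job, leave it alone. Origin at the centre of its underside
- finish_jar: Closed jar with green cap, 64 mm wide, 85 mm high; not part of the job, leave it alone. Origin at the centre of its underside
- cane_offcut: Piece of bamboo cane 150 mm long, 48 mm thick; not part of the job, leave it alone. Origin at the centre of its underside
- cork_block: Cork sanding block 90 x 50 x 32 mm; not part of the job, leave it alone. Origin at the centre of its underside
- mug: Blue mug 76 mm wide, 85 mm high; not part of the job, leave it alone. Origin at the centre of its underside
- brush: Brush 190 mm long; not part of the job, leave it alone. Origin at the centre of its underside
Things that resemble listed ones, but are neither listed nor needed, are in the scene too. Leave any green or yellow look-alike of the part that bears knob alone.

How it is judged:
On the way, in this order (a step that is already met when the one before it is completed fails the run):
1. both carton flaps are folded back (value of joint each of flap_left, flap_right above 1.9 rad), for 0.2 s.
2. all blanks lie in a row on the vise bed between the jaws (x of blank_a in the frame of vise between -0.015 and 0.015 m and y of blank_a in the frame of vise between -0.062 and 0.056 m and z of blank_a in the frame of vise between 0.062 and 0.074 m and angle between the x axis of each of blank_a, blank_b, blank_c, blank_d and the x axis of vise, either way round below 0.15 rad and x of blank_b in the frame of vise between -0.015 and 0.015 m and y of blank_b in the frame of vise between -0.062 and 0.056 m and z of blank_b in the frame of vise between 0.062 and 0.074 m and x of blank_c in the frame of vise between -0.015 and 0.015 m and y of blank_c in the frame of vise between -0.062 and 0.056 m and z of blank_c in the frame of vise between 0.062 and 0.074 m and x of blank_d in the frame of vise between -0.015 and 0.015 m and y of blank_d in the frame of vise between -0.062 and 0.056 m and z of blank_d in the frame of vise between 0.062 and 0.074 m), for 0.2 s.
3. the row is clamped tight between the jaws (all of step 2 and (contact force between moving_jaw and blank_a above 15 N or contact force between moving_jaw and blank_b above 15 N or contact force between moving_jaw and blank_c above 15 N or contact force between moving_jaw and blank_d above 15 N) and (contact force between solid_jaw and blank_a above 15 N or contact force between solid_jaw and blank_b above 15 N or contact force between solid_jaw and blank_c above 15 N or contact force between solid_jaw and blank_d above 15 N)), for 0.3 s.
4. the timer's pointer is at the red mark (horizontal distance between knob_pointer and dial_mark below 0.0045 m), for 0.2 s.
At the end, for the whole second after the job is handed in: Flaps over 1.9 rad open; each blank present at rest, flat on the vise bed (centre 62-74 mm above bench), within 15 mm of the vise's middle plane, between the jaws, length within 0.15 rad of vise x; each jaw presses a blank with over 15 N; pointer tip within 4.5 mm of the mark (all of step 1 and all of step 3 and horizontal distance between knob_pointer and dial_mark below 0.0045 m and linear speed of each of blank_a, blank_b, blank_c, blank_d below 0.02 m/s); the robot touches nothing.
It fails at once if a bystander (mallet, jar, cane, cork block, mug or brush) is moved more than 30 mm (distance of any of mallet, finish_jar, cane_offcut, cork_block, mug, brush from where it was at the start of the episode above 0.03 m).
Of blank_a, blank_b, blank_c only 1 to 3 are there at a start; the rules pass over those that are not, and their reading is None.
At some moment in a run one of blank_d may be knocked a few centimetres aside while the robot is not near it.
Once in a run the grip may slacken for a moment while it holds something.
It also fails if it takes over 210 s, if anything falls off the work surface, if the arm or the gripper's body presses on something with over 40 N, if the wrist force passes 120 N, or if a joint passes its speed limit or range.

## Working session

There is one attempt and no reset: what is moved stays moved. The work goes in short steps, Python scripts to look and compute and a shell command to move; the robot and the scene stay as the last step left them, time stands still between calls to the robot, and variables do not carry over. Pictures are saved under pics/ and viewed, at most 14 in all, crops included, and the job is handed in when it is done.

```bash
ls; mkdir -p pics
python3 - <<'E'
from workcell import *
import cv2
for n in ("scene","side"):
    im=read_camera(n); cv2.imwrite(f"pics/{n}0.png",cv2.resize(im,(800,500),interpolation=cv2.INTER_CUBIC)); cv2.imwrite(f"{n}0raw.png",im)
    print(n,camera_info(n))
print(camera_info("wrist")); print(get_state())
E
```

```text
pics
scene {'fx': 402.412466821408, 'fy': 402.412466821408, 'cx': 318.3512189329444, 'cy': 207.43945552751427, 'position': array([1.04114629, 0.30451138, 0.86675694]), 'orientation': array([ 0.46581003,  0.81781904, -0.28952885, -0.17425866])}
side {'fx': 426.39320578242746, 'fy': 426.39320578242746, 'cx': 320.73886059902696, 'cy': 193.28962272268998, 'position': array([ 0.04287859, -0.60409859,  0.97381898]), 'orientation': array([ 0.89408989, -0.29086105,  0.11320944, -0.32122694])}
{'fx': 358.8161552574465, 'fy': 358.8161552574465, 'cx': 314.7845542420819, 'cy': 194.869338124881, 'tool_from_camera': array([[-8.12730781e-04, -9.62938108e-01, -2.69721224e-01,
         6.97557801e-02],
       [ 9.99998779e-01, -1.14257086e-03,  1.06589772e-03,
        -7.57395338e-04],
       [-1.33456914e-03, -2.69720029e-01,  9.62937861e-01,
        -1.42073289e-01],
       [ 0.00000000e+00,  0.00000000e+00,  0.00000000e+00,
         1.00000000e+00]])}
{'t': 0.1, 'joints': array([-1.52598922e-01,  2.59124017e-01,  2.08611005e-02,  1.33368657e+00,
        8.83224786e-06,  1.41817508e+00]), 'joint_velocities': array([-0.00061097, -0.00241097,  0.00179576, -0.00053554,  0.00018054,
       -0.00059254]), 'effort': array([ 3.14176716e-03, -5.56694484e+01,  3.45071769e+01,  1.17344077e-02,
       -2.28166823e-04,  1.16645586e-05]), 'ee_pos': array([5.49763823e-01, 3.48583082e-05, 2.30742298e-01]), 'eef_rot': array([ 7.07098773e-01,  7.07114555e-01, -3.37424222e-04, -4.67553371e-04]), 'wrist_force': array([-0.17398456,  0.02566954,  0.44947626]), 'torque': array([ 0.01778241,  0.00857695, -0.00428843]), 'grip_force': 0.0, 'opening': 0.08532708327892817}
```

View pics/scene0.png

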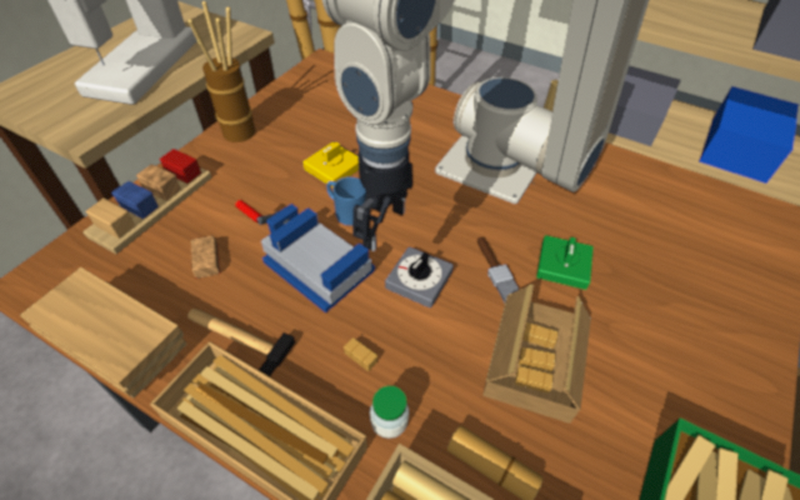

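View pics/side0.png

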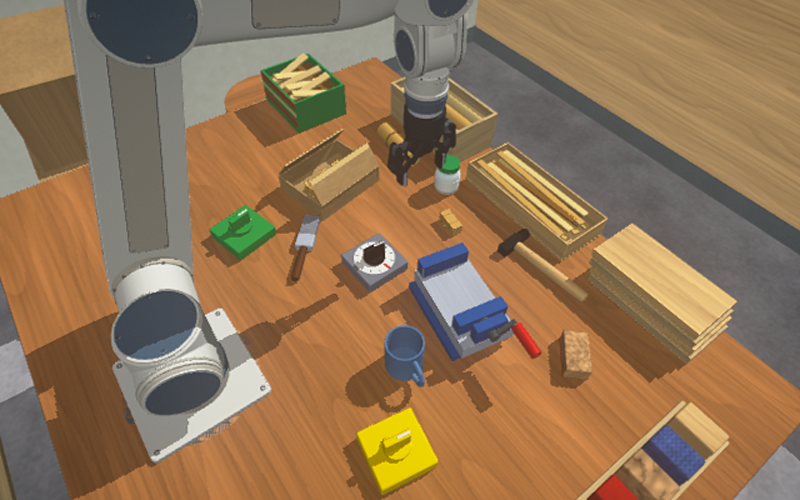

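```bash
cat > h.py <<'E'
import numpy as np, cv2, json
from scipy.spatial.transform import Rotation as R
from workcell import *
def fixedcam(n):
    c=camera_info(n); return c, R.from_quat(c["orientation"]).as_matrix(), np.array(c["position"])
def wristcam(st):
    c=camera_info("wrist"); T=np.array(c["tool_from_camera"]); Rt=R.from_quat(st["eef_rot"]).as_matrix()
    return c, Rt@T[:3,:3], Rt@T[:3,3]+np.array(st["ee_pos"])
def onplane(cam,px,z,s=1.0):
    c,Rm,p=cam; d=Rm@np.array([(px[0]*s-c["cx"])/c["fx"],(px[1]*s-c["cy"])/c["fy"],1]); return p+d*(z-p[2])/d[2]
def proj(cam,P):
    c,Rm,p=cam; q=Rm.T@(np.array(P)-p); return np.array([c["cx"]+c["fx"]*q[0]/q[2],c["cy"]+c["fy"]*q[1]/q[2]])
def tools(st=None):
    st=st or get_state(); return np.array(st["ee_pos"]),R.from_quat(st["eef_rot"]).as_matrix()
def goto(P,yaw=None,st=None):
    "units to go: tool x,y,z ; P world TCP target; y-axis direction desired yaw(world angle of tool y)"
    p,Rm=tools(st); d=Rm.T@(np.array(P)-p)/0.5
    r=np.round(d,4)
    ang=np.degrees(np.arctan2(Rm[1,1],Rm[0,1]))
    print("now",np.round(p,4),"tooly ang",round(ang,2),"shift units x,y,z",r, end=" ")
    if yaw is not None:
        t=-(np.degrees(yaw)-ang); t=(t+90)%180-90; print("yaw deg",round(t,2),"units",round(t/180,4),end="")
    print()
E
python3 - <<'E'
from h import *
sc=fixedcam("scene"); sd=fixedcam("side")
for name,a,b,z in [("knobtop",(424,258),(376,250),.071),("blankd",(361,350),(451,218),.026),("solidjaw",(345,265),(443,258),.092),("movjaw",(293,228),(480,310),.092),("handle",(250,212),(527,338),.1),("bl1",(543,335),None,.03),("bl2",(538,357),None,.03),("bl3",(535,378),None,.03),("mug",(349,185),(405,338),.085),("jar",(389,398),(452,165),.085)]:
    print(name,np.round(onplane(sc,a,z,.8),3), b and np.round(onplane(sd,b,z,.8),3))
E
```

```text
knobtop [0.438 0.028 0.071] [0.442 0.006 0.071]
blankd [0.664 0.018 0.026] [0.665 0.013 0.026]
solidjaw [ 0.551 -0.09   0.092] [ 0.535 -0.108  0.092]
movjaw [ 0.524 -0.239  0.092] [ 0.512 -0.25   0.092]
handle [ 0.54 -0.34  0.1 ] [ 0.538 -0.351  0.1  ]
bl1 [0.458 0.302 0.03 ] None
bl2 [0.509 0.311 0.03 ] None
bl3 [0.552 0.321 0.03 ] None
mug [ 0.347 -0.218  0.085] [ 0.359 -0.211  0.085]
jar [0.741 0.126 0.085] [0.742 0.109 0.085]
```

```bash
cat > w.py <<'E'
import sys
from h import *
n=sys.argv[1]; st=get_state(); im=read_camera("wrist"); cv2.imwrite(n+"_raw.png",im)
cv2.imwrite(f"pics/{n}.png",cv2.resize(im,(800,500),interpolation=cv2.INTER_CUBIC))
json.dump({k:list(map(float,st[k])) for k in("ee_pos","eef_rot")},open(n+".json","w")); print(np.round(st["ee_pos"],4))
E
python3 w.py w0; python3 -m inch '[{"x":0.1,"y":-0.02,"z":-0.03},{"x":0.1,"y":-0.02,"z":-0.03},{"x":0.1,"y":-0.02,"z":-0.03},{"x":0.1,"y":-0.02,"z":-0.03},{"x":0.08}]'; python3 -m inch '[{},{}]'; python3 w.py w1
```

```text
[0.5498 0.     0.2307]
[0.5498 0.     0.2308]validation failed for argument at $[0]...
validation failed for argument at $[0]...
```

View pics/w0.png

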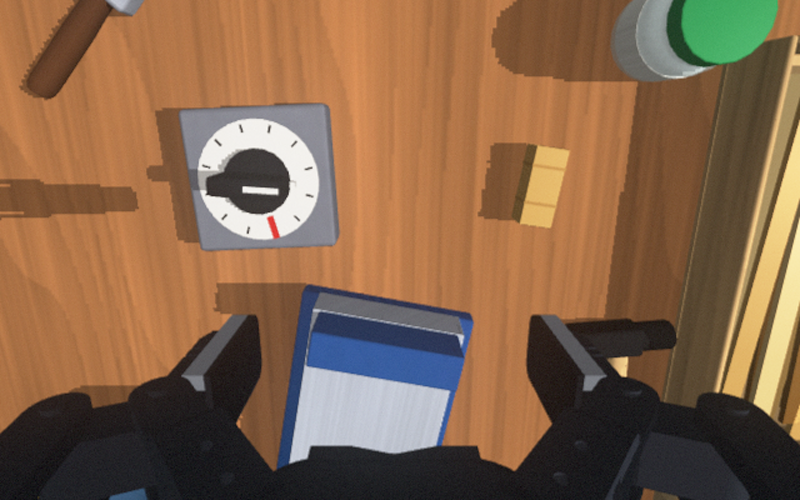

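View pics/w1.png

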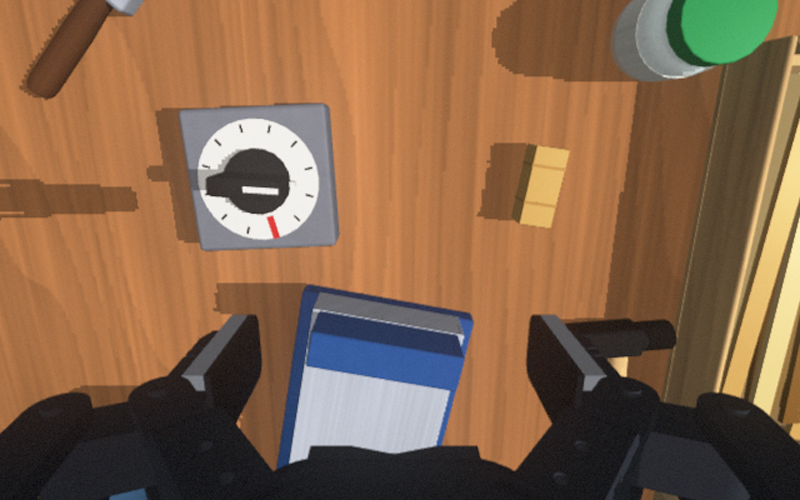

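```bash
python3 -m inch '[{"claw":1,"x":0.09,"y":-0.02,"z":-0.03,"yaw":0},{"claw":1,"x":0.09,"y":-0.02,"z":-0.03,"yaw":0},{"claw":1,"x":0.09,"y":-0.02,"z":-0.03,"yaw":0},{"claw":1,"x":0.09,"y":-0.02,"z":-0.03,"yaw":0},{"claw":1,"x":0.09,"y":-0.02,"z":0,"yaw":0}]'; python3 -m inch '[{"claw":1,"x":0,"y":0,"z":0,"yaw":0},{"claw":1,"x":0,"y":0,"z":0,"yaw":0}]'; python3 w.py w2
```

```text
t: 0.7
ee_pos: [0.4998, 0.2268, 0.2933]
eef_rot: [0.707, 0.707, 0.001, 0.001]
wrist_force: [0.9, -0.6, 0.0]
opening: 0.0856
grip_force: 0.0
t: 0.9
ee_pos: [0.4996, 0.2259, 0.291]
eef_rot: [0.706, 0.708, -0.0, 0.0]
wrist_force: [0.7, 0.1, 0.5]
opening: 0.0855
grip_force: 0.0
[0.4996 0.2259 0.291 ]
```

View pics/w2.png

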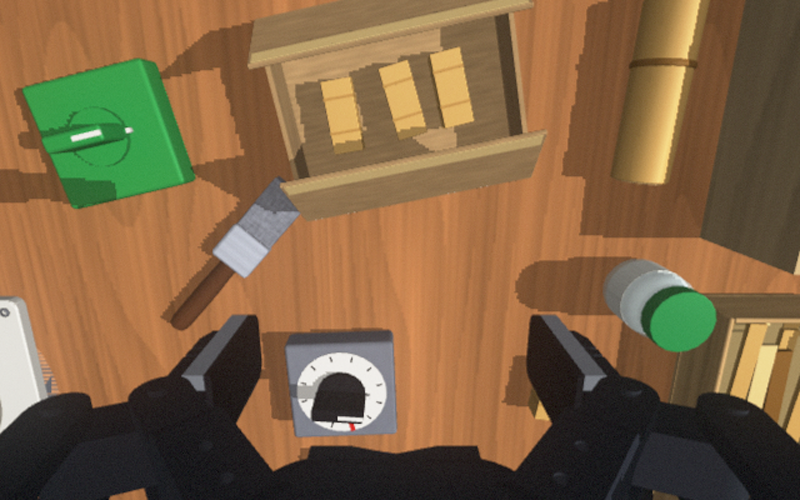

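```bash
cat >> h.py <<'E'
def saved(n): return wristcam(json.load(open(n+".json")))
E
python3 - <<'E'
from h import *
c=saved("w2")
P=lambda px,z: onplane(c,px,z,.8)
a,b,u=P((300,219),.05),P((533,178),.05),P((255,18),.05)
x=(b-a);print(a,b,u,np.linalg.norm(x),np.degrees(np.arctan2(x[1],x[0])),np.linalg.norm((u-a)))
for q in [(336,80),(347,143),(396,66),(412,128),(447,52),(464,117)]: print(q,P(q,.03))
e=P((283,187),.1),P((546,135),.1);print("edge",e)
e=P((248,65),.1),P((532,5),.1);print("edge",e)
v=saved("w0")
V=lambda px,z: onplane(v,px,z,.8)
for n,px,z in [("solid jaw top inner L",(309,365),.092),("R",(451,391),.092),("top back L",(316,309),.092),("R",(465,357),.092),("base L",(306,287),.0),("d",(554,148),.026),("d2",(537,226),.026),("d3",(530,146),.026),("d4",(569,150),.026),("mark",(273,227),.03),("dial",(259,180),.03),("barend",(207,185),.071)]: print(n,V(px,z))
E
```

```text
[0.41755221 0.21045982 0.05      ] [0.61806228 0.24652074 0.05      ] [0.39129294 0.37020247 0.05      ] 0.20372697356314276 10.19542516869345 0.161886578107668
(336, 80) [0.45034908 0.32644126 0.03      ]
(347, 143) [0.45829605 0.27433611 0.03      ]
(396, 66) [0.50111153 0.33761757 0.03      ]
(412, 128) [0.51520637 0.28719376 0.03      ]
(447, 52) [0.54358945 0.34860747 0.03      ]
(464, 117) [0.56007098 0.29648965 0.03      ]
edge (array([0.41680893, 0.24594844, 0.1       ]), array([0.60921301, 0.28394952, 0.1       ]))
edge (array([0.3980327 , 0.33079728, 0.1       ]), array([0.59186138, 0.36879723, 0.1       ]))
solid jaw top inner L [ 0.48966069 -0.09748314  0.092     ]
R [ 0.59026228 -0.11849347  0.092     ]
top back L [ 0.49660437 -0.05483996  0.092     ]
R [ 0.59913992 -0.091293    0.092     ]
base L [ 0.47151373 -0.07452264  0.        ]
d [0.67086707 0.04780686 0.026     ]
d2 [ 0.66317201 -0.0129043   0.026     ]
d3 [0.65255715 0.04930517 0.026     ]
d4 [0.68239131 0.04631049 0.026     ]
mark [ 0.45452426 -0.01258388  0.03      ]
dial [0.44653641 0.02429983 0.03      ]
barend [0.42348403 0.02639959 0.071     ]
```

Run:
```python
import cv2,numpy as np
a=cv2.imread("w2_raw.png")[0:180,190:450]; b=cv2.imread("w0_raw.png")[80:320,130:470]
a=cv2.resize(a,(780,540),interpolation=cv2.INTER_CUBIC)
cv2.imwrite("pics/c1.png",a)
s=cv2.imread("side0raw.png")[170:310,310:450]; cv2.imwrite("pics/c2.png",cv2.resize(s,(600,600),interpolation=cv2.INTER_CUBIC))
```

```text
(no output)
```

View pics/c1.png

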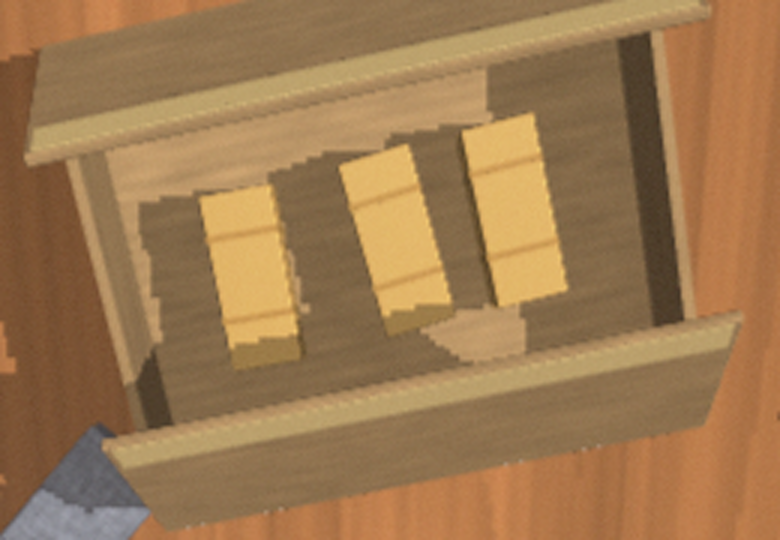

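Run:
```python
from h import *
goto([.504,.306,.11],np.radians(10.2))
```

```text
now [0.4999 0.225  0.291 ] tooly ang 0.05 shift units x,y,z [0.1623 0.0086 0.3619] yaw deg -10.15 units -0.0564
```

```bash
python3 -m inch '[{"claw":0,"x":0.08,"y":0.004,"z":0,"yaw":0},{"claw":0,"x":0.08,"y":0.004,"z":0,"yaw":0},{"claw":0,"x":0.0,"y":0,"z":0.06,"yaw":-0.03},{"claw":0,"x":0,"y":0,"z":0.08,"yaw":-0.026},{"claw":0,"x":0,"y":0,"z":0.08,"yaw":0}]'; python3 -m inch '[{"claw":0,"x":0,"y":0,"z":0.07,"yaw":0},{"claw":0,"x":0,"y":0,"z":0.07,"yaw":0},{"claw":0,"x":0,"y":0,"z":0.07,"yaw":0},{"claw":0,"x":0,"y":0,"z":0.0,"yaw":0}]'
python3 - <<'E'
from h import *
goto([.504,.306,.075],np.radians(10.2))
goto(np.array([.504,.306,.075])+.115*np.array([-.177,.984,0]),np.radians(10.2))
E
```

```text
t: 1.45
ee_pos: [0.5047, 0.3037, 0.1799]
eef_rot: [0.642, 0.767, 0.0, 0.0]
wrist_force: [0.9, 1.0, -0.3]
opening: 0.0123
grip_force: 0.0
t: 1.85
ee_pos: [0.5022, 0.3023, 0.072]
eef_rot: [0.643, 0.766, -0.004, -0.002]
wrist_force: [-0.7, -0.5, 0.6]
opening: 0.0003
grip_force: 0.0
now [0.5022 0.3023 0.072 ] tooly ang 9.94 shift units x,y,z [ 0.0067  0.0048 -0.0061] yaw deg -0.26 units -0.0014
now [0.5022 0.3023 0.072 ] tooly ang 9.94 shift units x,y,z [ 0.2367  0.0037 -0.0066] yaw deg -0.26 units -0.0014
```

```bash
python3 -m inch '[{"claw":0,"x":0.05,"y":0,"z":-0.006,"yaw":0},{"claw":0,"x":0.05,"y":0,"z":0,"yaw":0},{"claw":0,"x":0.05,"y":0,"z":0,"yaw":0},{"claw":0,"x":0.05,"y":0,"z":0,"yaw":0},{"claw":0,"x":0.04,"y":0,"z":0,"yaw":0}]'; python3 -m inch '[{"claw":0,"x":0,"y":0,"z":0,"yaw":0},{"claw":0,"x":-0.08,"y":0,"z":0,"yaw":0},{"claw":0,"x":-0.08,"y":0,"z":0,"yaw":0},{"claw":0,"x":-0.08,"y":0,"z":0,"yaw":0},{"claw":0,"x":-0.04,"y":0,"z":0,"yaw":0}]';python3 -m inch '[{"claw":0,"x":-0.05,"y":0,"z":0,"yaw":0},{"claw":0,"x":-0.05,"y":0,"z":0,"yaw":0},{"claw":0,"x":-0.05,"y":0,"z":0,"yaw":0},{"claw":0,"x":-0.05,"y":0,"z":0,"yaw":0},{"claw":0,"x":-0.0,"y":0,"z":0,"yaw":0}]'
```

```text
t: 2.35
ee_pos: [0.484, 0.4238, 0.0811]
eef_rot: [0.643, 0.766, 0.001, 0.0]
wrist_force: [0.4, -1.1, 0.4]
opening: -0.0
grip_force: 0.2
t: 2.85
ee_pos: [0.5082, 0.2818, 0.0802]
eef_rot: [0.643, 0.766, -0.0, 0.0]
wrist_force: [0.2, 0.8, -0.4]
opening: -0.0
grip_force: 0.0
t: 3.35
ee_pos: [0.5258, 0.1837, 0.0801]
eef_rot: [0.644, 0.765, 0.0, 0.0]
wrist_force: [-0.1, 0.6, -0.4]
opening: 0.0001
grip_force: 0.0
```

```bash
python3 -m inch '[{"claw":1,"x":0,"y":0,"z":-0.1,"yaw":0},{"claw":1,"x":0.03,"y":0,"z":-0.09,"yaw":0},{"claw":1,"x":0.03,"y":0,"z":-0.09,"yaw":0},{"claw":1,"x":0.03,"y":0,"z":-0.09,"yaw":0},{"claw":1,"x":0.03,"y":0,"z":0,"yaw":0}]'; python3 -m inch '[{"claw":1,"x":0,"y":0,"z":0,"yaw":0},{"claw":1,"x":0,"y":0,"z":0,"yaw":0}]'; python3 w.py w3; python3 -c "
import cv2
a=cv2.imread('w3_raw.png'); cv2.imwrite('pics/w3c.png',cv2.resize(a[0:220,160:480],(800,550),interpolation=cv2.INTER_CUBIC))"
```

```text
t: 3.85
ee_pos: [0.5159, 0.2469, 0.2713]
eef_rot: [0.642, 0.766, 0.004, 0.003]
wrist_force: [0.4, -0.3, -0.6]
opening: 0.072
grip_force: 0.0
t: 4.05
ee_pos: [0.5141, 0.2458, 0.2638]
eef_rot: [0.642, 0.767, -0.001, -0.0]
wrist_force: [0.1, -0.2, 0.2]
opening: 0.0855
grip_force: 0.0
[0.5141 0.2458 0.2638]
```

View pics/w3c.png

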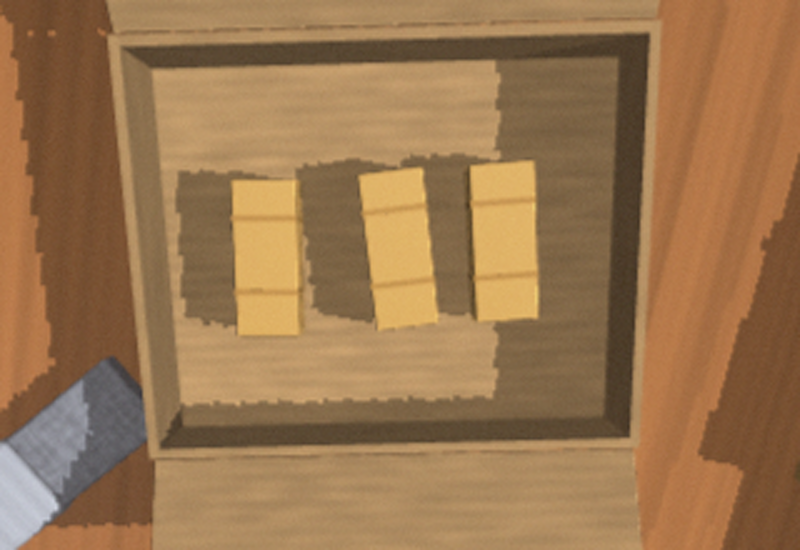

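Run:
```python
from h import *
c=saved("w3")
P=lambda px,z: onplane(c,(px[0]/2.5+160,px[1]/2.5),z)
r=[P(q,.05) for q in [(110,35),(660,20),(637,445),(152,457)]]
print("carton c",np.mean(r,0),[np.round(np.linalg.norm(r[i]-r[i-1]),4) for i in range(4)],np.degrees(np.arctan2(*(r[1]-r[0]+r[2]-r[3])[[1,0]])))
for n,Q in dict(B1=[(233,181),(299,180),(299,335),(237,335)],B2=[(359,175),(423,167),(438,323),(378,330)],B3=[(469,164),(535,160),(538,318),(476,321)]).items():
    q=np.array([P(x,.03) for x in Q]); l=q[0]+q[1]-q[2]-q[3]; ang=np.arctan2(l[1],l[0])
    m=q.mean(0); print(n,m.round(4),"len",np.linalg.norm(l/2).round(4),"wid",np.linalg.norm((q[1]+q[2]-q[0]-q[3])/2).round(4),"ang",np.degrees(ang).round(1))
    goto([m[0],m[1],.007],ang)
```

```text
carton c [0.50361441 0.30863637 0.05      ] [np.float64(0.1568), np.float64(0.1982), np.float64(0.1567), np.float64(0.1976)] 11.502276003450048
B1 [0.4552 0.2968 0.03  ] len 0.0608 wid 0.026 ang 98.8
now [0.514  0.2455 0.2634] tooly ang 10.08 shift units x,y,z [ 0.1219 -0.097   0.513 ] yaw deg -88.68 units -0.4927
B2 [0.5076 0.3097 0.03  ] len 0.0613 wid 0.0253 ang 106.7
now [0.514  0.2455 0.2634] tooly ang 10.08 shift units x,y,z [0.1289 0.0108 0.5128] yaw deg 83.35 units 0.463
B3 [0.5488 0.3202 0.03  ] len 0.0615 wid 0.0258 ang 104.0
now [0.514  0.2455 0.2634] tooly ang 10.08 shift units x,y,z [0.1351 0.0955 0.5126] yaw deg 86.1 units 0.4783
```

```bash
python3 -m inch '[{"claw":1,"x":0.068,"y":0.048,"z":0,"yaw":0},{"claw":1,"x":0.067,"y":0.048,"z":0,"yaw":0},{"claw":1,"x":0,"y":0,"z":0.06,"yaw":-0.047},{"claw":1,"x":0,"y":0,"z":0.06,"yaw":-0.047},{"claw":1,"x":0,"y":0,"z":0.06,"yaw":-0.047}]'; python3 -m inch '[{"claw":1,"x":0,"y":0,"z":0.03,"yaw":-0.047},{"claw":1,"x":0,"y":0,"z":0,"yaw":-0.047},{"claw":1,"x":0,"y":0,"z":0,"yaw":-0.047},{"claw":1,"x":0,"y":0,"z":0.0,"yaw":-0.047},{"claw":1,"x":0,"y":0,"z":0,"yaw":-0.047}]';python3 -m inch '[{"claw":1,"x":0,"y":0,"z":0.0,"yaw":-0.047},{"claw":1,"x":0,"y":0,"z":0,"yaw":-0.047},{"claw":1,"x":0,"y":0,"z":0,"yaw":-0.047},{"claw":1,"x":0,"y":0,"z":0,"yaw":0}]';python3 - <<'E'
from h import *
goto([.5488,.3202,.005],np.radians(104))
E
```

```text
t: 4.6
ee_pos: [0.5497, 0.3201, 0.1719]
eef_rot: [0.456, 0.89, -0.001, -0.001]
wrist_force: [-0.3, 0.3, 1.1]
opening: 0.085
grip_force: 0.0
t: 5.1
ee_pos: [0.5497, 0.3197, 0.1581]
eef_rot: [0.104, 0.995, -0.001, -0.001]
wrist_force: [0.1, -0.5, 1.0]
opening: 0.0855
grip_force: 0.0
t: 5.5
ee_pos: [0.5497, 0.3198, 0.1582]
eef_rot: [-0.115, 0.993, -0.0, -0.001]
wrist_force: [0.3, -0.7, -0.5]
opening: 0.0857
grip_force: 0.0
now [0.5497 0.3198 0.1582] tooly ang 103.22 shift units x,y,z [0.001  0.0013 0.3065] yaw deg -0.78 units -0.0044
```

```bash
python3 -m inch '[{"claw":1,"x":0.001,"y":0.0013,"z":0.08,"yaw":-0.004},{"claw":1,"x":0,"y":0,"z":0.08,"yaw":0},{"claw":1,"x":0,"y":0,"z":0.08,"yaw":0},{"claw":1,"x":0,"y":0,"z":0.05,"yaw":0},{"claw":1,"x":0,"y":0,"z":0.0165,"yaw":0}]'; python3 -m inch '[{"claw":0,"x":0,"y":0,"z":0,"yaw":0},{"claw":0,"x":0,"y":0,"z":0,"yaw":0},{"claw":0,"x":0,"y":0,"z":0,"yaw":0},{"claw":0,"x":0,"y":0,"z":0,"yaw":0}]'
```

```text
t: 6.0
ee_pos: [0.5475, 0.32, 0.0025]
eef_rot: [-0.118, 0.993, -0.001, -0.003]
wrist_force: [-0.4, 0.2, -0.2]
opening: 0.0853
grip_force: 0.0
t: 6.4
ee_pos: [0.55, 0.3216, 0.0075]
eef_rot: [-0.12, 0.993, 0.0, 0.001]
wrist_force: [0.7, 0.0, -0.7]
opening: 0.0605
grip_force: 66.2
```

```bash
python3 -m inch '[{"claw":0,"x":0,"y":0,"z":-0.06,"yaw":0},{"claw":0,"x":0,"y":0,"z":-0.09,"yaw":0},{"claw":0,"x":0,"y":0,"z":-0.09,"yaw":0},{"claw":0,"x":0.017,"y":-0.09,"z":-0.03,"yaw":0},{"claw":0,"x":0.017,"y":-0.09,"z":-0.03,"yaw":0}]'; python3 -m inch '[{"claw":0,"x":0.017,"y":-0.09,"z":-0.03,"yaw":0},{"claw":0,"x":0.017,"y":-0.09,"z":-0.03,"yaw":0},{"claw":0,"x":0.017,"y":-0.09,"z":-0.03,"yaw":0},{"claw":0,"x":0.017,"y":-0.09,"z":-0.03,"yaw":0},{"claw":0,"x":0.017,"y":-0.09,"z":-0.03,"yaw":0}]'; python3 -m inch '[{"claw":0,"x":0.017,"y":-0.09,"z":-0.03,"yaw":0},{"claw":0,"x":0.017,"y":-0.09,"z":-0.03,"yaw":0},{"claw":0,"x":0.017,"y":-0.09,"z":-0.03,"yaw":0},{"claw":0,"x":0.017,"y":-0.09,"z":0,"yaw":0},{"claw":0,"x":0,"y":0,"z":0,"yaw":0}]'; python3 -m inch '[{"claw":0,"x":0,"y":0,"z":0,"yaw":0}]'; python3 w.py w4
```

```text
t: 6.9
ee_pos: [0.5546, 0.2299, 0.1584]
eef_rot: [-0.122, 0.993, 0.0, 0.002]
wrist_force: [0.6, -0.3, -0.7]
opening: 0.0609
grip_force: 66.4
t: 7.4
ee_pos: [0.5667, -0.0006, 0.2327]
eef_rot: [-0.121, 0.993, -0.0, 0.001]
wrist_force: [1.1, 0.3, 0.4]
opening: 0.0605
grip_force: 66.4
t: 7.9
ee_pos: [0.5771, -0.1869, 0.2763]
eef_rot: [-0.118, 0.993, -0.001, 0.0]
wrist_force: [-0.1, 0.0, -1.2]
opening: 0.0608
grip_force: 66.4
t: 8.0
ee_pos: [0.5768, -0.1828, 0.2762]
eef_rot: [-0.119, 0.993, 0.0, 0.0]
wrist_force: [1.3, 0.3, -0.3]
opening: 0.061
grip_force: 66.4
[ 0.5768 -0.1828  0.2762]
```

View pics/w4.png

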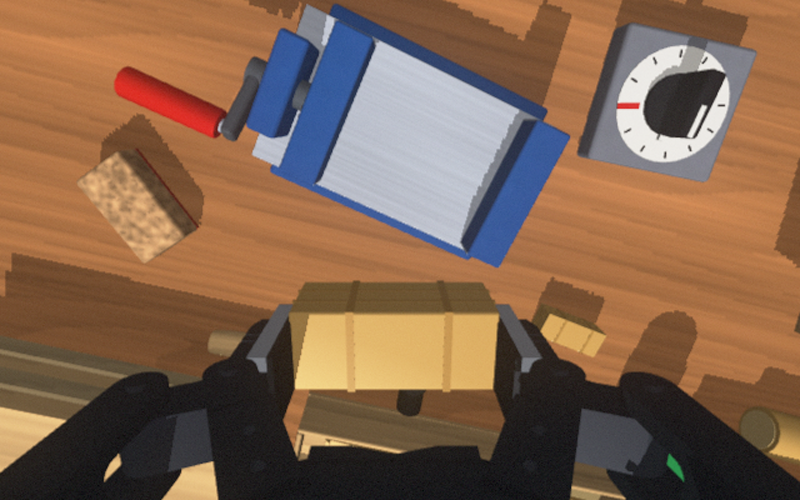

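```bash
python3 -c "
import cv2
a=cv2.imread('w4_raw.png'); cv2.imwrite('pics/w4c.png',cv2.resize(a[0:220,180:470],(0,0),fx=2.7,fy=2.7,interpolation=cv2.INTER_CUBIC))"
```

```text
(no output)
```

View pics/w4c.png

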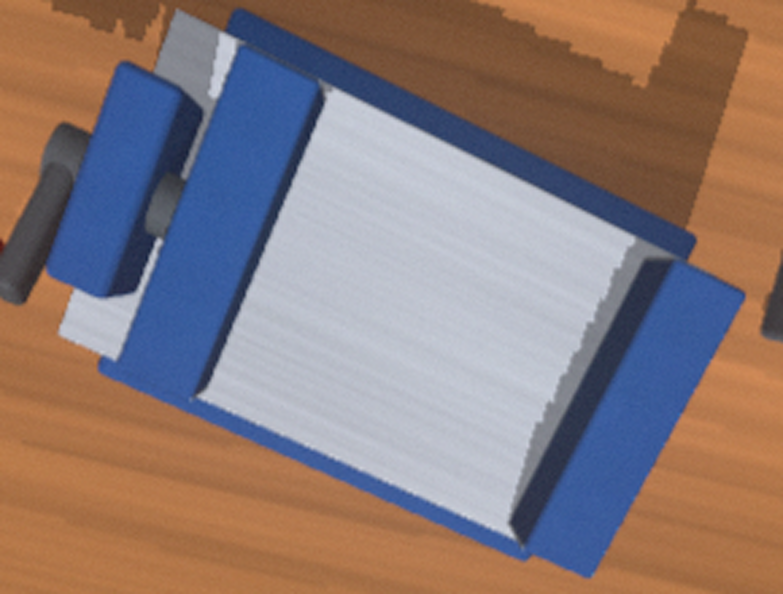

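Run:
```python
from h import *
c=saved("w4")
P=lambda px,z: onplane(c,(px[0]/2.7+180,px[1]/2.7),z)
s=[P(q,.092) for q in [(677,257),(744,296),(592,577),(527,551)]]
m=[P(q,.092) for q in [(240,44),(324,88),(200,397),(120,362)]]
for n,q in(("solid",s),("mov",m)):
    print(n,np.round(q,4).tolist(),[np.linalg.norm(q[i]-q[i-1]).round(4) for i in range(4)])
    for i,j in((0,3),(1,2)):
        d=q[j]-q[i]; print("  xang",np.degrees(np.arctan2(d[1],d[0])).round(2))
sm=(s[0]+s[3])/2; mm=(m[1]+m[2])/2; d=sm-mm; print("inner mid",sm,mm,"y ang",np.degrees(np.arctan2(d[1],d[0])),"sep",np.linalg.norm(d))
b=[P(q,.055) for q in [(178,10),(60,332),(330,90),(634,240),(510,522),(200,402)]]
print("bed",np.round(b,4).tolist())
```

```text
solid [[0.4869, -0.0985, 0.092], [0.4934, -0.0732, 0.092], [0.5982, -0.0927, 0.092], [0.5944, -0.1178, 0.092]] [np.float64(0.1092), np.float64(0.0262), np.float64(0.1066), np.float64(0.0255)]
  xang -10.16
  xang -10.51
mov [[0.4587, -0.2491, 0.092], [0.4647, -0.2213, 0.092], [0.5682, -0.2403, 0.092], [0.563, -0.2685, 0.092]] [np.float64(0.1061), np.float64(0.0285), np.float64(0.1052), np.float64(0.0287)]
  xang -10.51
  xang -10.41
inner mid [ 0.54062814 -0.10818144  0.092     ] [ 0.5164458  -0.23075529  0.092     ] y ang 78.83955655923839 sep 0.12493651714079736
bed [[0.4476, -0.2774, 0.055], [0.5634, -0.2998, 0.055], [0.4598, -0.2218, 0.055], [0.4824, -0.1042, 0.055], [0.5942, -0.1185, 0.055], [0.5767, -0.2447, 0.055]]
```

```bash
cat >> h.py <<'E'
VA=np.radians(-10.7); VX=np.array([np.cos(VA),np.sin(VA),0]); VY=np.array([-np.sin(VA),np.cos(VA),0])
VO=np.array([.5406,-.1082,0])-.062*VY
def V(x,y,z): return VO+x*VX+y*VY+np.array([0,0,z])
def vplane(cam,px,y,s=1.0):
    c,Rm,p=cam; d=Rm@np.array([(px[0]*s-c["cx"])/c["fx"],(px[1]*s-c["cy"])/c["fy"],1]); t=(y-(p-VO)@VY)/(d@VY); q=p+t*d-VO; return np.round([q@VX,q@VY,q[2]],4)
E
python3 - <<'E'
from h import *
c=saved("w4")
print("VO",VO,VY)
print("wrist free end",vplane(c,(124,80),-.207,.8),"inner",vplane(c,(217,124),-.137,.8), "armtop hub",vplane(c,(180+70/2.7,140/2.7),-.130),"arm end",vplane(c,(180+15/2.7,290/2.7),-.130))
sd=fixedcam("side"); sc=fixedcam("scene")
print("side mid",vplane(sd,(527,339),-.172,.8),"inner",vplane(sd,(515,324),-.137,.8),"free",vplane(sd,(537,353),-.207,.8))
print("scene",vplane(sc,(250,212),-.172,.8),"free",vplane(sc,(240,205),-.207,.8))
# consistency: project candidates
for a in np.radians([0,60,75,90,105,120]):
    P1,P2=[V(.045*np.sin(a),y,.078+.045*np.cos(a)) for y in(-.137,-.207)]
    print(np.degrees(a).round(),[ (proj(k,p)/.8).round() .tolist() for k in(c,sd,sc) for p in(P1,P2)])
E
```

```text
VO [ 0.52908867 -0.16912199  0.        ] [0.18566662 0.9826128  0.        ]
wrist free end [ 0.0392 -0.207   0.0972] inner [ 0.0388 -0.137   0.1086] armtop hub [-0.0068 -0.13    0.0916] arm end [ 0.0435 -0.13    0.0947]
side mid [ 0.0496 -0.172   0.0837] inner [ 0.0445 -0.137   0.0891] free [ 0.0462 -0.207   0.0907]
scene [ 0.0394 -0.172   0.0939] free [ 0.0394 -0.207   0.0919]
0.0 [[228.0, 65.0], [116.0, 13.0], [498.0, 323.0], [519.0, 354.0], [273.0, 200.0], [251.0, 185.0]]
60.0 [[221.0, 124.0], [121.0, 79.0], [514.0, 322.0], [535.0, 352.0], [260.0, 218.0], [239.0, 202.0]]
75.0 [[225.0, 130.0], [129.0, 87.0], [515.0, 324.0], [536.0, 354.0], [259.0, 222.0], [239.0, 207.0]]
90.0 [[230.0, 131.0], [137.0, 90.0], [514.0, 327.0], [535.0, 357.0], [260.0, 226.0], [239.0, 211.0]]
105.0 [[236.0, 129.0], [146.0, 89.0], [512.0, 330.0], [533.0, 360.0], [262.0, 230.0], [241.0, 214.0]]
120.0 [[243.0, 123.0], [156.0, 84.0], [510.0, 334.0], [530.0, 363.0], [264.0, 232.0], [244.0, 217.0]]
```

Run:
```python
from h import *
goto(V(0,.0475,.0595),VA)
```

```text
now [ 0.5769 -0.1817  0.2763] tooly ang 103.8 shift units x,y,z [0.0475 0.1336 0.4336] yaw deg -65.5 units -0.3639
```

```bash
python3 -m inch '[{"claw":0,"x":0.024,"y":0.067,"z":0,"yaw":0},{"claw":0,"x":0.0235,"y":0.0666,"z":0,"yaw":0},{"claw":0,"x":0,"y":0,"z":0.05,"yaw":-0.0455},{"claw":0,"x":0,"y":0,"z":0.05,"yaw":-0.0455},{"claw":0,"x":0,"y":0,"z":0.05,"yaw":-0.0455}]'; python3 -m inch '[{"claw":0,"x":0,"y":0,"z":0.05,"yaw":-0.0455},{"claw":0,"x":0,"y":0,"z":0,"yaw":-0.0455},{"claw":0,"x":0,"y":0,"z":0,"yaw":-0.0455},{"claw":0,"x":0,"y":0,"z":0,"yaw":-0.0455},{"claw":0,"x":0,"y":0,"z":0,"yaw":-0.0455}]'; python3 -m inch '[{"claw":0,"x":0,"y":0,"z":0,"yaw":0},{"claw":0,"x":0,"y":0,"z":0,"yaw":0}]'
python3 - <<'E'
from h import *
goto(V(0,.0475,.0595),VA)
E
```

```text
t: 8.55
ee_pos: [0.5379, -0.1205, 0.2011]
eef_rot: [-0.333, 0.943, -0.001, 0.001]
wrist_force: [0.8, 0.0, -0.7]
opening: 0.0603
grip_force: 66.4
t: 9.05
ee_pos: [0.5379, -0.1208, 0.1765]
eef_rot: [-0.642, 0.767, -0.0, 0.0]
wrist_force: [-0.3, 0.2, -0.3]
opening: 0.0603
grip_force: 66.4
t: 9.25
ee_pos: [0.538, -0.1214, 0.1764]
eef_rot: [-0.638, 0.77, -0.0, 0.0]
wrist_force: [-1.0, -0.2, -0.5]
opening: 0.0605
grip_force: 66.4
now [ 0.538  -0.1214  0.1764] tooly ang 169.22 shift units x,y,z [ 2.100e-03 -1.000e-04  2.338e-01] yaw deg -0.08 units -0.0004
```

```bash
python3 -m inch '[{"claw":0,"x":0.001,"y":0,"z":0.07,"yaw":0},{"claw":0,"x":0,"y":0,"z":0.07,"yaw":0},{"claw":0,"x":0,"y":0,"z":0.05,"yaw":0},{"claw":0,"x":0,"y":0,"z":0.03,"yaw":0},{"claw":0,"x":0,"y":0,"z":0.012,"yaw":0}]'; python3 -m inch '[{"claw":0,"x":0,"y":0,"z":0,"yaw":0},{"claw":0,"x":0,"y":0,"z":0,"yaw":0}]'
```

```text
t: 9.75
ee_pos: [0.5373, -0.1226, 0.0588]
eef_rot: [-0.637, 0.77, 0.001, -0.001]
wrist_force: [0.4, -1.2, 1.4]
opening: 0.0605
grip_force: 69.0
t: 9.95
ee_pos: [0.5383, -0.1229, 0.0608]
eef_rot: [-0.638, 0.77, -0.0, 0.0]
wrist_force: [-0.4, -0.8, -1.3]
opening: 0.0608
grip_force: 68.8
```

```bash
python3 -m inch '[{"claw":1,"x":0,"y":0,"z":0.0,"yaw":0},{"claw":1,"x":0,"y":0,"z":0.0,"yaw":0},{"claw":1,"x":0,"y":0,"z":-0.05,"yaw":0},{"claw":1,"x":0,"y":0,"z":-0.1,"yaw":0},{"claw":1,"x":0,"y":0,"z":-0.1,"yaw":0}]'
python3 - <<'E'
from h import *
c=saved("w4")
for q in [(553,313),(606,333),(597,356),(543,335)]: print(onplane(c,q,.026,.8))
goto(np.array([.66,-.03,.2]),np.radians(83))
E
```

```text
t: 10.45
ee_pos: [0.5375, -0.1226, 0.1866]
eef_rot: [-0.639, 0.77, 0.001, -0.0]
wrist_force: [1.2, -0.9, -0.1]
opening: 0.0851
grip_force: 0.0
[ 0.64946521 -0.00868174  0.026     ]
[0.65723792 0.04775844 0.026     ]
[0.6826166  0.04815765 0.026     ]
[ 0.6736068  -0.01043752  0.026     ]
now [ 0.5375 -0.1226  0.1866] tooly ang 169.37 shift units x,y,z [-0.2273 -0.2067 -0.0269] yaw deg 86.37 units 0.4798
```

```bash
python3 -m inch '[{"claw":1,"x":-0.0814,"y":-0.0501,"z":0,"yaw":0},{"claw":1,"x":-0.0814,"y":-0.0501,"z":0.0,"yaw":0},{"claw":1,"x":-0.0814,"y":-0.0501,"z":0,"yaw":0},{"claw":1,"x":-0.0814,"y":-0.0501,"z":0,"yaw":0},{"claw":1,"x":0,"y":0,"z":0,"yaw":0.0477}]'; python3 -m inch '[{"claw":1,"x":0,"y":0,"z":0,"yaw":0.0477},{"claw":1,"x":0,"y":0,"z":0,"yaw":0.0477},{"claw":1,"x":0,"y":0,"z":0,"yaw":0.0477},{"claw":1,"x":0,"y":0,"z":0,"yaw":0.0477},{"claw":1,"x":0,"y":0,"z":0,"yaw":0.0477}]';  python3 -m inch '[{"claw":1,"x":0,"y":0,"z":0,"yaw":0.0477},{"claw":1,"x":0,"y":0,"z":0,"yaw":0.0477},{"claw":1,"x":0,"y":0,"z":0,"yaw":0.0477},{"claw":1,"x":0,"y":0,"z":0,"yaw":0.0477},{"claw":1,"x":0,"y":0,"z":0,"yaw":0}]'
cat > blob.py <<'E'
import sys
from h import *
# usage: blob.py name ztop  x y : tan top-face blob nearest to expected world point, within 60 mm
n,z,x,y=sys.argv[1],*map(float,sys.argv[2:5]); c=saved(n); im=cv2.imread(n+"_raw.png"); hsv=cv2.cvtColor(im,cv2.COLOR_BGR2HSV)
m=cv2.inRange(hsv,(15,90,190),(28,190,255)); m=cv2.morphologyEx(m,cv2.MORPH_CLOSE,np.ones((5,5)))
e=proj(c,[x,y,z]); print("expected px",e.round())
k,lab,stt,cen=cv2.connectedComponentsWithStats(m)
for i in range(1,k):
    if stt[i,4]<400: continue
    cnt=cv2.findContours((lab==i).astype(np.uint8),cv2.RETR_EXTERNAL,cv2.CHAIN_APPROX_NONE)[0][0]
    w=np.array([onplane(c,p[0],z)[:2] for p in cnt]); r=cv2.minAreaRect((w*1000).astype(np.float32))
    b=cv2.boxPoints(r)/1000; e1,e2=b[1]-b[0],b[2]-b[1]; l=e1 if np.hypot(*e1)>np.hypot(*e2) else e2
    if np.hypot(r[0][0]/1000-x,r[0][1]/1000-y)<.08: print(np.round(r[0],1),np.round(r[1],1),"ang",np.degrees(np.arctan2(l[1],l[0])).round(1),"area",stt[i,4], hsv[int(cen[i][1]),int(cen[i][0])])
E
python3 w.py w5; python3 blob.py w5 .026 .666 .019
python3 - <<'E'
from h import *
goto([.666,.019,.0045],np.radians(82))
E
```

```text
t: 10.95
ee_pos: [0.6691, 0.0229, 0.1842]
eef_rot: [-0.58, 0.814, 0.0, 0.001]
wrist_force: [-0.6, -0.1, -0.6]
opening: 0.0851
grip_force: 0.0
t: 11.45
ee_pos: [0.6665, 0.0188, 0.1855]
eef_rot: [-0.238, 0.971, 0.0, 0.0]
wrist_force: [0.2, 0.6, -0.1]
opening: 0.0854
grip_force: 0.0
t: 11.95
ee_pos: [0.6665, 0.0187, 0.1855]
eef_rot: [0.058, 0.998, 0.0, 0.0]
wrist_force: [0.1, -1.0, -0.3]
opening: 0.0855
grip_force: 0.0
[0.6665 0.0187 0.1855]
expected px [313. 177.]
[666.2  17.8] [62.2 26. ] ang 81.5 area 2108 [ 20 130 238]
now [0.6665 0.0187 0.1855] tooly ang 83.7 shift units x,y,z [0.0013 0.0005 0.3619] yaw deg 1.7 units 0.0095
```

```bash
python3 -m inch '[{"claw":1,"x":0.001,"y":-0.0015,"z":0.09,"yaw":0.012},{"claw":1,"x":0,"y":0,"z":0.09,"yaw":0},{"claw":1,"x":0,"y":0,"z":0.09,"yaw":0},{"claw":1,"x":0,"y":0,"z":0.06,"yaw":0},{"claw":1,"x":0,"y":0,"z":0.03,"yaw":0}]'; python3 -m inch '[{"claw":0,"x":0,"y":0,"z":0.002,"yaw":0},{"claw":0,"x":0,"y":0,"z":0,"yaw":0},{"claw":0,"x":0,"y":0,"z":0,"yaw":0},{"claw":0,"x":0,"y":0,"z":0,"yaw":0}]'
```

```text
t: 12.5
ee_pos: [0.6642, 0.018, 0.0019]
eef_rot: [0.073, 0.997, 0.0, -0.002]
wrist_force: [0.1, 0.2, 0.8]
opening: 0.085
grip_force: 0.0
t: 12.9
ee_pos: [0.6666, 0.0178, 0.0055]
eef_rot: [0.075, 0.997, -0.0, 0.001]
wrist_force: [0.2, 0.5, -0.4]
opening: 0.0606
grip_force: 66.9
```

```bash
python3 -m inch '[{"claw":0,"x":0,"y":0,"z":-0.06,"yaw":0},{"claw":0,"x":0,"y":0,"z":-0.09,"yaw":0},{"claw":0,"x":0,"y":0,"z":-0.09,"yaw":-0.045},{"claw":0,"x":0,"y":0,"z":-0.09,"yaw":-0.045},{"claw":0,"x":0,"y":0,"z":0,"yaw":-0.045}]';python3 - <<'E'
from h import *
goto(V(0,.018,.17),VA)
E
```

```text
t: 13.4
ee_pos: [0.6684, 0.0177, 0.1773]
eef_rot: [-0.14, 0.99, -0.001, 0.006]
wrist_force: [0.4, 1.0, -0.7]
opening: 0.0606
grip_force: 67.1
now [0.6684 0.0177 0.1773] tooly ang 106.04 shift units x,y,z [ 0.3549 -0.2498  0.0118] yaw deg -63.26 units -0.3514
```

```bash
python3 -m inch '[{"claw":0,"x":0.071,"y":-0.05,"z":0,"yaw":0},{"claw":0,"x":0.071,"y":-0.05,"z":0,"yaw":0},{"claw":0,"x":0.071,"y":-0.05,"z":0,"yaw":0},{"claw":0,"x":0.071,"y":-0.05,"z":0,"yaw":0},{"claw":0,"x":0.071,"y":-0.05,"z":0,"yaw":0}]';python3 -m inch '[{"claw":0,"x":0,"y":0,"z":0,"yaw":-0.044},{"claw":0,"x":0,"y":0,"z":0,"yaw":-0.044},{"claw":0,"x":0,"y":0,"z":0,"yaw":-0.044},{"claw":0,"x":0,"y":0,"z":0,"yaw":-0.044},{"claw":0,"x":0,"y":0,"z":0,"yaw":-0.044}]'; python3 -m inch '[{"claw":0,"x":0,"y":0,"z":0,"yaw":-0.044},{"claw":0,"x":0,"y":0,"z":0,"yaw":-0.044},{"claw":0,"x":0,"y":0,"z":0,"yaw":-0.044},{"claw":0,"x":0,"y":0,"z":0,"yaw":0}]'
python3 - <<'E'
from h import *
goto(V(0,.018,.0615),VA)
E
```

```text
t: 13.9
ee_pos: [0.5276, -0.1515, 0.17]
eef_rot: [-0.137, 0.991, -0.0, 0.001]
wrist_force: [-0.3, -0.7, -0.6]
opening: 0.0605
grip_force: 67.0
t: 14.4
ee_pos: [0.5288, -0.1506, 0.17]
eef_rot: [-0.467, 0.885, -0.001, 0.0]
wrist_force: [-0.2, -0.1, -0.2]
opening: 0.0605
grip_force: 67.0
t: 14.8
ee_pos: [0.5288, -0.1505, 0.1698]
eef_rot: [-0.637, 0.771, -0.001, 0.0]
wrist_force: [-1.0, -0.8, -1.5]
opening: 0.0604
grip_force: 67.0
now [ 0.5288 -0.1505  0.1698] tooly ang 169.17 shift units x,y,z [ 0.0005 -0.0072  0.2167] yaw deg -0.13 units -0.0007
```

```bash
python3 -m inch '[{"claw":0,"x":0,"y":-0.007,"z":0.07,"yaw":0},{"claw":0,"x":0,"y":0,"z":0.07,"yaw":0},{"claw":0,"x":0,"y":0,"z":0.045,"yaw":0},{"claw":0,"x":0,"y":0,"z":0.021,"yaw":0},{"claw":0,"x":0,"y":0,"z":0.01,"yaw":0}]'; python3 -m inch '[{"claw":0,"x":0,"y":0,"z":0,"yaw":0},{"claw":0,"x":0,"y":0,"z":0,"yaw":0}]'
```

```text
t: 15.3
ee_pos: [0.532, -0.1511, 0.0607]
eef_rot: [-0.635, 0.772, 0.0, -0.0]
wrist_force: [0.0, -0.3, 0.1]
opening: 0.0606
grip_force: 67.1
t: 15.5
ee_pos: [0.5328, -0.1514, 0.0622]
eef_rot: [-0.636, 0.772, -0.001, 0.0]
wrist_force: [0.2, -0.9, -0.1]
opening: 0.0605
grip_force: 67.1
```

```bash
python3 -m inch '[{"claw":1,"x":0,"y":0,"z":0.002,"yaw":0},{"claw":1,"x":0,"y":0,"z":0.0,"yaw":0},{"claw":1,"x":0,"y":0,"z":-0.05,"yaw":0},{"claw":1,"x":0,"y":0,"z":-0.1,"yaw":0},{"claw":1,"x":0,"y":0,"z":-0.1,"yaw":0}]'; python3 -m inch '[{"claw":1,"x":0,"y":0,"z":0,"yaw":0}]'; python3 w.py w6; python3 blob.py w6 .081 .535 -.14
python3 - <<'E'
from h import *
print(V(0,.0465,0),V(0,.018,0))
goto([.5076,.3097,.2],np.radians(106.7))
E
```

```text
t: 16.0
ee_pos: [0.5316, -0.1508, 0.1865]
eef_rot: [-0.636, 0.772, 0.001, -0.0]
wrist_force: [1.1, -0.7, 0.7]
opening: 0.0852
grip_force: 0.0
t: 16.1
ee_pos: [0.5346, -0.1522, 0.1922]
eef_rot: [-0.636, 0.772, -0.005, 0.002]
wrist_force: [0.9, -0.4, 0.3]
opening: 0.0853
grip_force: 0.0
[ 0.5346 -0.1522  0.1922]
expected px [318. 206.]
[ 535.6 -136.4] [50.7 60.9] ang -10.9 area 5376 [ 18 139 219]
[ 0.53772217 -0.1234305   0.        ] [ 0.53243067 -0.15143496  0.        ]
now [ 0.5336 -0.1517  0.1889] tooly ang 169.02 shift units x,y,z [-0.896   0.2268 -0.0253] yaw deg 62.32 units 0.3462
```

```bash
python3 -m inch '[{"claw":1,"x":-0.09,"y":0.0227,"z":-0.005,"yaw":0},{"claw":1,"x":-0.09,"y":0.0227,"z":-0.005,"yaw":0},{"claw":1,"x":-0.09,"y":0.0227,"z":-0.005,"yaw":0},{"claw":1,"x":-0.09,"y":0.0227,"z":-0.005,"yaw":0},{"claw":1,"x":-0.09,"y":0.0227,"z":-0.005,"yaw":0}]'; python3 -m inch '[{"claw":1,"x":-0.09,"y":0.0227,"z":0,"yaw":0},{"claw":1,"x":-0.09,"y":0.0227,"z":0,"yaw":0},{"claw":1,"x":-0.09,"y":0.0227,"z":0,"yaw":0},{"claw":1,"x":-0.09,"y":0.0227,"z":0,"yaw":0},{"claw":1,"x":-0.086,"y":0.0227,"z":0,"yaw":0}]'; python3 -m inch '[{"claw":1,"x":0,"y":0,"z":0,"yaw":0.0433},{"claw":1,"x":0,"y":0,"z":0,"yaw":0.0433},{"claw":1,"x":0,"y":0,"z":0,"yaw":0.0433},{"claw":1,"x":0,"y":0,"z":0,"yaw":0.0433},{"claw":1,"x":0,"y":0,"z":0,"yaw":0.0433}]'; python3 -m inch '[{"claw":1,"x":0,"y":0,"z":0,"yaw":0.0433},{"claw":1,"x":0,"y":0,"z":0,"yaw":0.0433},{"claw":1,"x":0,"y":0,"z":0,"yaw":0.0433},{"claw":1,"x":0,"y":0,"z":0,"yaw":0},{"claw":1,"x":0,"y":0,"z":0,"yaw":0}]'; python3 w.py w7; python3 blob.py w7 .030 .5076 .3097;  python3 - <<'E'
from h import *
goto([.5076,.3097,.008],np.radians(106.7))
E
```

```text
t: 16.65
ee_pos: [0.5184, 0.0823, 0.1968]
eef_rot: [-0.636, 0.772, 0.0, -0.0]
wrist_force: [1.3, 0.0, 0.5]
opening: 0.0852
grip_force: 0.0
t: 17.15
ee_pos: [0.5052, 0.3122, 0.1966]
eef_rot: [-0.636, 0.771, 0.0, -0.001]
wrist_force: [1.1, -0.9, 0.4]
opening: 0.0853
grip_force: 0.0
t: 17.65
ee_pos: [0.5056, 0.3102, 0.1964]
eef_rot: [-0.34, 0.94, -0.0, -0.001]
wrist_force: [0.3, 0.2, -0.4]
opening: 0.0852
grip_force: 0.0
t: 18.15
ee_pos: [0.5058, 0.3102, 0.1969]
eef_rot: [-0.147, 0.989, -0.0, -0.001]
wrist_force: [-0.1, -0.7, 0.5]
opening: 0.0849
grip_force: 0.0
[0.5058 0.3102 0.1969]
expected px [312. 177.]
[457.5 297.2] [31.6 61.1] ang -80.0 area 2221 [ 19 140 219]
[511.9 311.3] [35.7 61.6] ang -71.3 area 1972 [ 18 140 218]
now [0.5058 0.3102 0.197 ] tooly ang 106.88 shift units x,y,z [-0.0034 -0.002   0.3781] yaw deg 0.18 units 0.001
```

```bash
python3 -c "
import cv2
a=cv2.imread('w7_raw.png'); cv2.imwrite('pics/w7c.png',cv2.resize(a[60:310,160:480],(768,600),interpolation=cv2.INTER_CUBIC))"
```

```text
(no output)
```

View pics/w7c.png

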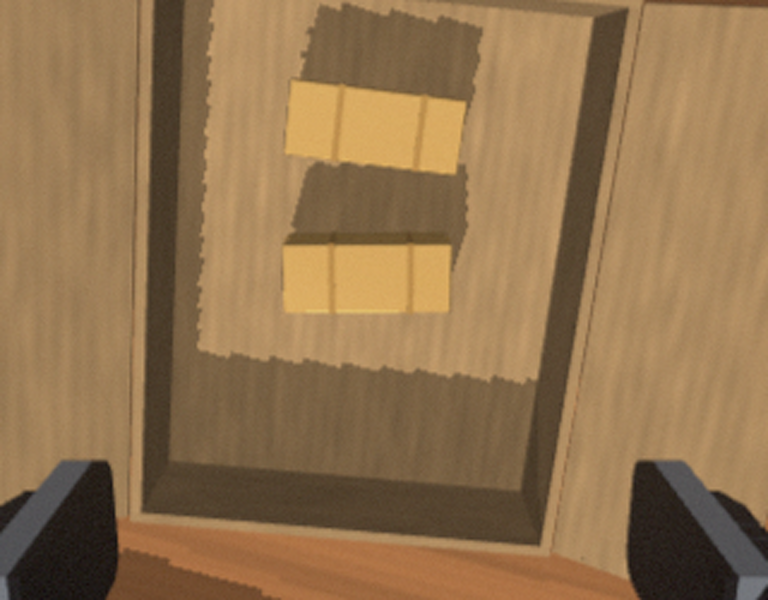

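Run:
```python
from h import *
c=saved("w7")
for Q in ([(284,243),(450,243),(450,311),(284,311)],[(290,80),(466,101),(458,174),(285,154)]):
    q=np.array([onplane(c,(a/2.4+160,b/2.4+60),.03) for a,b in Q]); l=q[1]+q[2]-q[0]-q[3]
    print(q.mean(0),np.linalg.norm(l)/2,np.linalg.norm(q[0]+q[1]-q[2]-q[3])/2,np.degrees(np.arctan2(l[1],l[0])))
    goto([*q.mean(0)[:2],.009],np.arctan2(l[1],l[0]))
```

```text
[0.50638146 0.31016151 0.03      ] 0.060958176680577875 0.025550851026223252 106.84370745861797
now [0.5058 0.3102 0.197 ] tooly ang 106.88 shift units x,y,z [-0.0013 -0.0004  0.3761] yaw deg 0.03 units 0.0002
[0.45419004 0.29736075 0.03      ] 0.06153625766322512 0.025236799779507466 100.3058599179571
now [0.5058 0.3102 0.197 ] tooly ang 106.88 shift units x,y,z [0.106  0.0054 0.3761] yaw deg 6.57 units 0.0365
```

B2 is still where it was first measured, (0.507, 0.310); descend straight and grip.

```bash
python3 -m inch '[{"claw":1,"x":-0.002,"y":-0.001,"z":0.09,"yaw":0},{"claw":1,"x":0,"y":0,"z":0.09,"yaw":0},{"claw":1,"x":0,"y":0,"z":0.09,"yaw":0},{"claw":1,"x":0,"y":0,"z":0.07,"yaw":0},{"claw":1,"x":0,"y":0,"z":0.036,"yaw":0}]'; python3 -m inch '[{"claw":0,"x":0,"y":0,"z":0,"yaw":0},{"claw":0,"x":0,"y":0,"z":0,"yaw":0},{"claw":0,"x":0,"y":0,"z":0,"yaw":0},{"claw":0,"x":0,"y":0,"z":0,"yaw":0}]'; python3 -m inch '[{"claw":0,"x":0,"y":0,"z":-0.06,"yaw":0},{"claw":0,"x":0,"y":0,"z":-0.09,"yaw":0},{"claw":0,"x":0,"y":0,"z":-0.09,"yaw":0},{"claw":0,"x":0,"y":0,"z":-0.09,"yaw":0},{"claw":0,"x":0,"y":0,"z":-0.04,"yaw":0}]'
python3 - <<'E'
from h import *
goto(V(0,-.0115,.19),VA)
E
```

```text
t: 18.7
ee_pos: [0.5054, 0.3093, 0.0061]
eef_rot: [-0.146, 0.989, -0.001, -0.002]
wrist_force: [0.2, -0.1, -0.1]
opening: 0.0856
grip_force: 0.0
t: 19.1
ee_pos: [0.5079, 0.3105, 0.011]
eef_rot: [-0.145, 0.989, 0.0, 0.001]
wrist_force: [0.4, -0.2, 0.1]
opening: 0.0607
grip_force: 66.4
t: 19.6
ee_pos: [0.5082, 0.3107, 0.2002]
eef_rot: [-0.145, 0.989, 0.001, 0.004]
wrist_force: [0.4, 0.1, -0.6]
opening: 0.0606
grip_force: 66.5
now [0.5082 0.3107 0.2002] tooly ang 106.7 shift units x,y,z [ 0.2465 -0.9516  0.0177] yaw deg -62.6 units -0.3478
```

```bash
python3 -m inch '[{"claw":0,"x":0.0224,"y":-0.0865,"z":0,"yaw":0},{"claw":0,"x":0.0224,"y":-0.0865,"z":0,"yaw":0},{"claw":0,"x":0.0224,"y":-0.0865,"z":0,"yaw":0},{"claw":0,"x":0.0224,"y":-0.0865,"z":0,"yaw":0},{"claw":0,"x":0.0224,"y":-0.0865,"z":0,"yaw":0}]'; python3 -m inch '[{"claw":0,"x":0.0224,"y":-0.0865,"z":0,"yaw":0},{"claw":0,"x":0.0224,"y":-0.0865,"z":0,"yaw":0},{"claw":0,"x":0.0224,"y":-0.0865,"z":0,"yaw":0},{"claw":0,"x":0.0224,"y":-0.0865,"z":0,"yaw":0},{"claw":0,"x":0.0224,"y":-0.0865,"z":0,"yaw":0}]';  python3 -m inch '[{"claw":0,"x":0.0224,"y":-0.0865,"z":0,"yaw":0},{"claw":0,"x":0,"y":0,"z":0,"yaw":-0.0435},{"claw":0,"x":0,"y":0,"z":0,"yaw":-0.0435},{"claw":0,"x":0,"y":0,"z":0,"yaw":-0.0435},{"claw":0,"x":0,"y":0,"z":0,"yaw":-0.0435}]'; python3 -m inch '[{"claw":0,"x":0,"y":0,"z":0,"yaw":-0.0435},{"claw":0,"x":0,"y":0,"z":0,"yaw":-0.0435},{"claw":0,"x":0,"y":0,"z":0,"yaw":-0.0435},{"claw":0,"x":0,"y":0,"z":0,"yaw":-0.0435},{"claw":0,"x":0,"y":0,"z":0,"yaw":0}]'
python3 - <<'E'
from h import *
goto(V(0,-.0108,.064),VA)
E
```

```text
t: 20.1
ee_pos: [0.5154, 0.0853, 0.1957]
eef_rot: [-0.145, 0.989, -0.0, 0.001]
wrist_force: [1.2, 0.4, -0.3]
opening: 0.0606
grip_force: 66.6
t: 20.6
ee_pos: [0.5237, -0.1382, 0.1957]
eef_rot: [-0.145, 0.989, -0.0, 0.001]
wrist_force: [1.1, 1.1, 0.4]
opening: 0.0603
grip_force: 66.6
t: 21.1
ee_pos: [0.5256, -0.1812, 0.1954]
eef_rot: [-0.409, 0.912, -0.001, 0.0]
wrist_force: [-0.3, -0.5, -0.3]
opening: 0.0605
grip_force: 66.6
t: 21.6
ee_pos: [0.5256, -0.181, 0.1954]
eef_rot: [-0.639, 0.769, -0.001, 0.0]
wrist_force: [-0.0, -0.4, 1.1]
opening: 0.0606
grip_force: 66.6
now [ 0.5256 -0.181   0.1954] tooly ang 169.44 shift units x,y,z [-0.0031 -0.002   0.2628] yaw deg 0.14 units 0.0008
```

```bash
python3 -m inch '[{"claw":0,"x":-0.003,"y":-0.002,"z":0.08,"yaw":0},{"claw":0,"x":0,"y":0,"z":0.08,"yaw":0},{"claw":0,"x":0,"y":0,"z":0.06,"yaw":0},{"claw":0,"x":0,"y":0,"z":0.03,"yaw":0},{"claw":0,"x":0,"y":0,"z":0.012,"yaw":0}]'; python3 -m inch '[{"claw":0,"x":0,"y":0,"z":0,"yaw":0},{"claw":0,"x":0,"y":0,"z":0,"yaw":0}]'; python3 -m inch '[{"claw":1,"x":0,"y":0,"z":0.001,"yaw":0},{"claw":1,"x":0,"y":0,"z":0.0,"yaw":0},{"claw":1,"x":0,"y":0,"z":-0.05,"yaw":0},{"claw":1,"x":0,"y":0,"z":-0.1,"yaw":0},{"claw":1,"x":0,"y":0,"z":-0.1,"yaw":0}]'; python3 -m inch '[{"claw":1,"x":0,"y":0,"z":0,"yaw":0},{"claw":1,"x":0,"y":0,"z":0,"yaw":0}]';python3 - <<'E'
from h import *
goto([.4545,.297,.2],np.radians(100))
E
```

```text
t: 22.1
ee_pos: [0.5261, -0.1793, 0.0623]
eef_rot: [-0.637, 0.771, 0.001, -0.0]
wrist_force: [-0.8, 0.2, -1.3]
opening: 0.0609
grip_force: 66.6
t: 22.3
ee_pos: [0.5274, -0.18, 0.0647]
eef_rot: [-0.638, 0.77, -0.001, 0.0]
wrist_force: [-0.4, -1.1, -1.0]
opening: 0.0604
grip_force: 66.6
t: 22.8
ee_pos: [0.5263, -0.1794, 0.1896]
eef_rot: [-0.638, 0.77, 0.001, -0.0]
wrist_force: [1.8, -1.7, -0.2]
opening: 0.0853
grip_force: 0.0
t: 23.0
ee_pos: [0.5274, -0.1799, 0.1897]
eef_rot: [-0.638, 0.77, -0.002, 0.001]
wrist_force: [-0.5, 1.3, -0.9]
opening: 0.0854
grip_force: 0.0
now [ 0.5274 -0.1799  0.1897] tooly ang 169.3 shift units x,y,z [-0.9102  0.3203 -0.0226] yaw deg 69.3 units 0.385
```

```bash
python3 -m inch '[{"claw":1,"x":-0.091,"y":0.032,"z":-0.004,"yaw":0},{"claw":1,"x":-0.091,"y":0.032,"z":-0.004,"yaw":0},{"claw":1,"x":-0.091,"y":0.032,"z":-0.004,"yaw":0},{"claw":1,"x":-0.091,"y":0.032,"z":-0.004,"yaw":0},{"claw":1,"x":-0.091,"y":0.032,"z":-0.004,"yaw":0}]'; python3 -m inch '[{"claw":1,"x":-0.091,"y":0.032,"z":0,"yaw":0},{"claw":1,"x":-0.091,"y":0.032,"z":0,"yaw":0},{"claw":1,"x":-0.091,"y":0.032,"z":0,"yaw":0},{"claw":1,"x":-0.091,"y":0.032,"z":0,"yaw":0},{"claw":1,"x":-0.091,"y":0.032,"z":0,"yaw":0}]'; python3 -m inch '[{"claw":1,"x":0,"y":0,"z":0,"yaw":0.0428},{"claw":1,"x":0,"y":0,"z":0,"yaw":0.0428},{"claw":1,"x":0,"y":0,"z":0,"yaw":0.0428},{"claw":1,"x":0,"y":0,"z":0,"yaw":0.0428},{"claw":1,"x":0,"y":0,"z":0,"yaw":0.0428}]'; python3 -m inch '[{"claw":1,"x":0,"y":0,"z":0,"yaw":0.0428},{"claw":1,"x":0,"y":0,"z":0,"yaw":0.0428},{"claw":1,"x":0,"y":0,"z":0,"yaw":0.0428},{"claw":1,"x":0,"y":0,"z":0,"yaw":0.0428},{"claw":1,"x":0,"y":0,"z":0,"yaw":0}]'; python3 w.py w8; python3 blob.py w8 .030 .4545 .297;  python3 - <<'E'
from h import *
goto([.4547,.2970,.009],np.radians(100))
E
```

```text
t: 23.5
ee_pos: [0.4891, 0.0604, 0.1969]
eef_rot: [-0.638, 0.77, 0.001, -0.001]
wrist_force: [0.6, -0.1, -0.1]
opening: 0.085
grip_force: 0.0
t: 24.0
ee_pos: [0.4527, 0.2988, 0.1968]
eef_rot: [-0.638, 0.77, 0.0, -0.001]
wrist_force: [1.2, -0.7, 0.5]
opening: 0.0853
grip_force: 0.0
t: 24.5
ee_pos: [0.4533, 0.2969, 0.1965]
eef_rot: [-0.346, 0.938, -0.0, -0.001]
wrist_force: [-0.9, -0.3, -0.1]
opening: 0.0855
grip_force: 0.0
t: 25.0
ee_pos: [0.4534, 0.2969, 0.1967]
eef_rot: [-0.086, 0.996, -0.0, -0.001]
wrist_force: [0.1, -0.1, -0.7]
opening: 0.0854
grip_force: 0.0
[0.4534 0.2969 0.1967]
expected px [313. 177.]
[463.1 352.1] [128.1  35.7] ang 11.7 area 1904 [ 17 117 186]
[473.9 300.8] [127.8 117.5] ang 11.0 area 8046 [ 17 111 182]
now [0.4535 0.2969 0.1969] tooly ang 100.13 shift units x,y,z [-0.0031  0.      0.3758] yaw deg 0.13 units 0.0007
```

```bash
python3 -m inch '[{"claw":1,"x":-0.003,"y":0,"z":0.09,"yaw":0},{"claw":1,"x":0,"y":0,"z":0.09,"yaw":0},{"claw":1,"x":0,"y":0,"z":0.09,"yaw":0},{"claw":1,"x":0,"y":0,"z":0.07,"yaw":0},{"claw":1,"x":0,"y":0,"z":0.037,"yaw":0}]'; python3 -m inch '[{"claw":0,"x":0,"y":0,"z":0,"yaw":0},{"claw":0,"x":0,"y":0,"z":0,"yaw":0},{"claw":0,"x":0,"y":0,"z":0,"yaw":0},{"claw":0,"x":0,"y":0,"z":0,"yaw":0}]'; python3 -m inch '[{"claw":0,"x":0,"y":0,"z":-0.06,"yaw":0},{"claw":0,"x":0,"y":0,"z":-0.09,"yaw":0},{"claw":0,"x":0,"y":0,"z":-0.09,"yaw":0},{"claw":0,"x":0,"y":0,"z":-0.09,"yaw":0},{"claw":0,"x":0,"y":0,"z":-0.04,"yaw":0}]'
python3 - <<'E'
from h import *
goto(V(0,-.0405,.19),VA)
E
```

```text
t: 25.55
ee_pos: [0.4535, 0.2964, 0.006]
eef_rot: [-0.089, 0.996, -0.001, -0.002]
wrist_force: [-1.4, 0.5, -0.1]
opening: 0.0851
grip_force: 0.0
t: 25.95
ee_pos: [0.4562, 0.2977, 0.0108]
eef_rot: [-0.087, 0.996, 0.0, 0.001]
wrist_force: [0.0, -0.0, -0.6]
opening: 0.0608
grip_force: 66.0
t: 26.45
ee_pos: [0.4565, 0.2979, 0.1999]
eef_rot: [-0.087, 0.996, 0.001, 0.003]
wrist_force: [0.2, 0.8, -0.0]
opening: 0.0605
grip_force: 66.1
now [0.4565 0.2979 0.1999] tooly ang 100.01 shift units x,y,z [ 0.0483 -1.0209  0.0176] yaw deg -69.29 units -0.3849
```

```bash
python3 -m inch '[{"claw":0,"x":0.004,"y":-0.0928,"z":0,"yaw":0},{"claw":0,"x":0.004,"y":-0.0928,"z":0,"yaw":0},{"claw":0,"x":0.004,"y":-0.0928,"z":0,"yaw":0},{"claw":0,"x":0.004,"y":-0.0928,"z":0,"yaw":0},{"claw":0,"x":0.004,"y":-0.0928,"z":0,"yaw":0}]'; python3 -m inch '[{"claw":0,"x":0.004,"y":-0.0928,"z":0,"yaw":0},{"claw":0,"x":0.004,"y":-0.0928,"z":0,"yaw":0},{"claw":0,"x":0.004,"y":-0.0928,"z":0,"yaw":0},{"claw":0,"x":0.004,"y":-0.0928,"z":0,"yaw":0},{"claw":0,"x":0.004,"y":-0.0928,"z":0,"yaw":0}]';  python3 -m inch '[{"claw":0,"x":0.004,"y":-0.0928,"z":0,"yaw":0},{"claw":0,"x":0,"y":0,"z":0,"yaw":-0.0428},{"claw":0,"x":0,"y":0,"z":0,"yaw":-0.0428},{"claw":0,"x":0,"y":0,"z":0,"yaw":-0.0428},{"claw":0,"x":0,"y":0,"z":0,"yaw":-0.0428}]'; python3 -m inch '[{"claw":0,"x":0,"y":0,"z":0,"yaw":-0.0428},{"claw":0,"x":0,"y":0,"z":0,"yaw":-0.0428},{"claw":0,"x":0,"y":0,"z":0,"yaw":-0.0428},{"claw":0,"x":0,"y":0,"z":0,"yaw":-0.0428},{"claw":0,"x":0,"y":0,"z":0,"yaw":-0.0428}]'; python3 -m inch '[{"claw":0,"x":0,"y":0,"z":0,"yaw":0}]'
python3 - <<'E'
from h import *
goto(V(0,-.0395,.064),VA)
E
```

```text
t: 26.95
ee_pos: [0.4858, 0.0654, 0.1956]
eef_rot: [-0.087, 0.996, -0.0, 0.001]
wrist_force: [1.4, 0.9, -0.5]
opening: 0.0602
grip_force: 66.2
t: 27.45
ee_pos: [0.5161, -0.1651, 0.1957]
eef_rot: [-0.087, 0.996, -0.0, 0.001]
wrist_force: [1.1, -0.2, -1.4]
opening: 0.0603
grip_force: 66.2
t: 27.95
ee_pos: [0.5222, -0.2094, 0.1954]
eef_rot: [-0.351, 0.936, -0.0, 0.0]
wrist_force: [0.2, 0.5, 0.1]
opening: 0.0607
grip_force: 66.2
t: 28.45
ee_pos: [0.5222, -0.2091, 0.1955]
eef_rot: [-0.641, 0.768, -0.001, 0.0]
wrist_force: [0.2, 0.4, 0.2]
opening: 0.0601
grip_force: 66.2
t: 28.55
ee_pos: [0.5223, -0.2092, 0.1954]
eef_rot: [-0.639, 0.769, -0.001, 0.0]
wrist_force: [-0.1, -0.1, -1.1]
opening: 0.0606
grip_force: 66.2
now [ 0.5223 -0.2092  0.1954] tooly ang 169.45 shift units x,y,z [-0.0023  0.0018  0.2628] yaw deg 0.15 units 0.0008
```

Then lift and shift toward the crank so the wrist camera shows the row, jaw and handle.

```bash
python3 -m inch '[{"claw":0,"x":-0.001,"y":0.001,"z":0.08,"yaw":0},{"claw":0,"x":0,"y":0,"z":0.08,"yaw":0},{"claw":0,"x":0,"y":0,"z":0.06,"yaw":0},{"claw":0,"x":0,"y":0,"z":0.03,"yaw":0},{"claw":0,"x":0,"y":0,"z":0.012,"yaw":0}]'; python3 -m inch '[{"claw":0,"x":0,"y":0,"z":0,"yaw":0},{"claw":0,"x":0,"y":0,"z":0,"yaw":0}]'; python3 -m inch '[{"claw":1,"x":0,"y":0,"z":0.001,"yaw":0},{"claw":1,"x":0,"y":0,"z":0.0,"yaw":0},{"claw":1,"x":0,"y":0,"z":-0.05,"yaw":0},{"claw":1,"x":0,"y":0,"z":-0.1,"yaw":0},{"claw":1,"x":0,"y":0,"z":-0.1,"yaw":0}]'; python3 -m inch '[{"claw":1,"x":0,"y":0,"z":-0.05,"yaw":0},{"claw":1,"x":0,"y":0,"z":0,"yaw":0},{"claw":1,"x":0,"y":0,"z":0,"yaw":0}]'; python3 w.py w9
```

```text
t: 29.05
ee_pos: [0.5212, -0.2082, 0.0623]
eef_rot: [-0.637, 0.771, 0.001, -0.0]
wrist_force: [0.6, 0.1, -0.3]
opening: 0.0604
grip_force: 66.2
t: 29.25
ee_pos: [0.5224, -0.2089, 0.0647]
eef_rot: [-0.638, 0.77, -0.001, 0.0]
wrist_force: [0.6, -0.3, 1.2]
opening: 0.0602
grip_force: 66.2
t: 29.75
ee_pos: [0.5213, -0.2083, 0.1896]
eef_rot: [-0.638, 0.77, 0.001, -0.0]
wrist_force: [1.0, -0.5, 0.4]
opening: 0.0855
grip_force: 0.0
t: 30.05
ee_pos: [0.5219, -0.2086, 0.2136]
eef_rot: [-0.638, 0.77, -0.001, 0.0]
wrist_force: [0.1, -0.4, -0.5]
opening: 0.0854
grip_force: 0.0
[ 0.5219 -0.2086  0.2136]
```

View pics/w9.png

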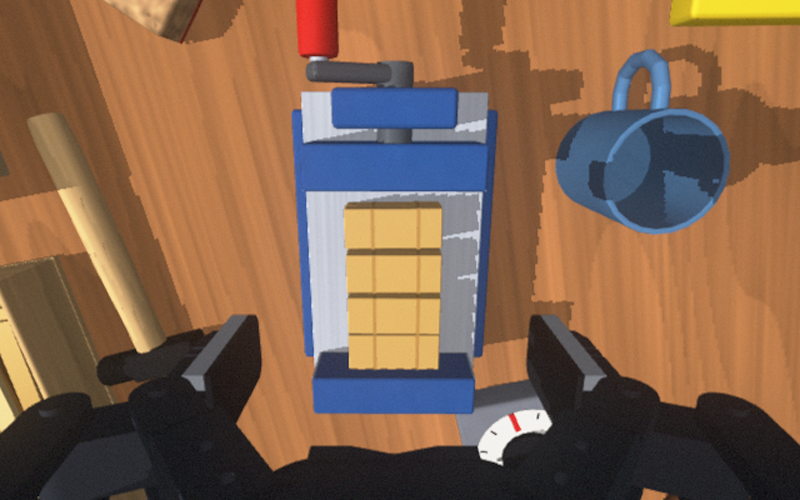

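Run:
```python
from h import *
c=saved("w9"); w4=saved("w4")
tv=lambda p: np.round([(p-VO)@VX,(p-VO)@VY],4)
print("mug rim",[tv(onplane(c,q,.085,.8)) for q in [(608,170),(728,170),(668,110),(668,232)]],"mug handle tip z.06",tv(onplane(c,(648,50),.06,.8)))
print("cork top",[tv(onplane(w4,q,.032,.8)) for q in [(125,150),(197,226),(147,262),(78,185)]])
print("inner handle",[vplane(c,q,-.137,.8) for q in [(299,56),(338,56),(318,58)]], "arm end",vplane(c,(318,70),-.13,.8),"hub",vplane(c,(398,72),-.13,.8))
print("jaw faces z.092",tv(onplane(c,(304,190),.092,.8)),tv(onplane(c,(488,191),.092,.8)),"solid",tv(onplane(c,(315,379),.092,.8)),tv(onplane(c,(473,379),.092,.8)))
print("row z.081",[tv(onplane(c,q,.081,.8)) for q in [(345,207),(441,207),(439,369),(350,369)]])
for a in np.radians([55,60,65,70,75]):
    print(np.degrees(a).round(),[(proj(c,V(x+.045*np.sin(a),-.137,.078+.045*np.cos(a)))/.8).round().tolist() for x in (-.011,0,.011)])
a=np.radians(65); goto(V(.045*np.sin(a),-.182,.078+.045*np.cos(a)-.019+.002),VA)
```

```text
mug rim [array([-0.1285, -0.077 ]), array([-0.2002, -0.077 ]), array([-0.1587, -0.1114]), array([-0.1707, -0.0388])] mug handle tip z.06 [-0.1554 -0.1469]
cork top [array([ 0.1059, -0.2277]), array([ 0.1442, -0.1521]), array([ 0.1951, -0.1832]), array([ 0.1517, -0.2568])]
inner handle [array([ 0.0469, -0.137 ,  0.1149]), array([ 0.0274, -0.137 ,  0.1147]), array([ 0.0387, -0.137 ,  0.107 ])] arm end [ 0.037  -0.13    0.1195] hub [-0.0026 -0.13    0.109 ]
jaw faces z.092 [ 0.0528 -0.0662] [-0.056  -0.0655] solid [0.0524 0.0607] [-0.0531  0.0606]
row z.081 [array([ 0.0301, -0.0538]), array([-0.0297, -0.0538]), array([-0.0314,  0.0598]), array([0.03  , 0.0598])]
55.0 [[344.0, 59.0], [323.0, 59.0], [302.0, 59.0]]
60.0 [[340.0, 60.0], [320.0, 60.0], [299.0, 60.0]]
65.0 [[338.0, 60.0], [317.0, 60.0], [297.0, 60.0]]
70.0 [[336.0, 61.0], [316.0, 61.0], [295.0, 61.0]]
75.0 [[334.0, 62.0], [315.0, 62.0], [295.0, 62.0]]
now [ 0.5215 -0.2084  0.2125] tooly ang 169.3 shift units x,y,z [ 0.2841 -0.082   0.265 ] yaw deg 0.0 units 0.0
```

```bash
python3 -m inch '[{"claw":1,"x":0.096,"y":-0.027,"z":0,"yaw":0},{"claw":1,"x":0.096,"y":-0.027,"z":0,"yaw":0},{"claw":1,"x":0.096,"y":-0.025,"z":0.05,"yaw":0},{"claw":1,"x":0,"y":0,"z":0.08,"yaw":0},{"claw":1,"x":0,"y":0,"z":0.06,"yaw":0}]'; python3 -m inch '[{"claw":1,"x":0,"y":0,"z":0.04,"yaw":0},{"claw":1,"x":0,"y":0,"z":0.0,"yaw":0},{"claw":1,"x":0,"y":0,"z":0,"yaw":0}]'
python3 - <<'E'
from h import *
goto(V(.0397,-.184,.078),VA)
E
```

```text
t: 30.6
ee_pos: [0.5322, -0.3532, 0.1163]
eef_rot: [-0.637, 0.771, 0.002, -0.0]
wrist_force: [0.5, 0.4, -0.4]
opening: 0.0854
grip_force: 0.0
t: 30.9
ee_pos: [0.5333, -0.3522, 0.1]
eef_rot: [-0.638, 0.77, 0.001, -0.0]
wrist_force: [0.1, -0.6, -0.1]
opening: 0.0853
grip_force: 0.0
now [ 0.5333 -0.3522  0.1   ] tooly ang 169.31 shift units x,y,z [ 0.0099 -0.0032  0.044 ] yaw deg 0.01 units 0.0
```

```bash
python3 -m inch '[{"claw":1,"x":0.01,"y":-0.003,"z":0.024,"yaw":0},{"claw":1,"x":0,"y":0,"z":0.02,"yaw":0},{"claw":0,"x":0,"y":0,"z":0,"yaw":0},{"claw":0,"x":0,"y":0,"z":0,"yaw":0},{"claw":0,"x":0,"y":0,"z":0,"yaw":0}]'; python3 -m inch '[{"claw":0,"x":0,"y":0,"z":0,"yaw":0},{"claw":0,"x":0,"y":0,"z":0,"yaw":0},{"claw":0,"x":0,"y":0,"z":0,"yaw":0}]'
python3 - <<'E'
from h import *
st=get_state(); p=st["ee_pos"]-VO; print(p@VX,p@VY,p[2])
E
```

```text
t: 31.4
ee_pos: [0.5343, -0.3577, 0.0789]
eef_rot: [-0.638, 0.77, -0.0, 0.0]
wrist_force: [-0.6, -0.3, 0.4]
opening: 0.0439
grip_force: 0.0
t: 31.7
ee_pos: [0.5348, -0.3579, 0.0791]
eef_rot: [-0.638, 0.77, -0.001, 0.0]
wrist_force: [2.3, -0.7, 1.7]
opening: 0.0201
grip_force: 58.6
0.040632335746134556 -0.18443268319998646 0.07908303442527273
```

Run:
```python
import numpy as np
t=np.radians(np.arange(64,500,20)); x,z=.045*np.sin(t),.045*np.cos(t)
for i in range(len(t)-1): print(round(np.degrees(t[i+1])),"y",round(-(x[i+1]-x[i])/.5,4),"z",round(-(z[i+1]-z[i])/.5,4))
```

```text
84 y -0.0086 z 0.03
104 y 0.0022 z 0.0312
124 y 0.0127 z 0.0286
144 y 0.0217 z 0.0225
164 y 0.0281 z 0.0137
184 y 0.0311 z 0.0033
204 y 0.0303 z -0.0076
224 y 0.0259 z -0.0175
244 y 0.0184 z -0.0253
264 y 0.0086 z -0.03
284 y -0.0022 z -0.0312
304 y -0.0127 z -0.0286
324 y -0.0217 z -0.0225
344 y -0.0281 z -0.0137
364 y -0.0311 z -0.0033
384 y -0.0303 z 0.0076
404 y -0.0259 z 0.0175
424 y -0.0184 z 0.0253
444 y -0.0086 z 0.03
464 y 0.0022 z 0.0312
484 y 0.0127 z 0.0286
```

```bash
cat > ck.py <<'E'
from h import *
st=get_state(); p=st["ee_pos"]-VO; x,y,z=p@VX,p@VY,p[2]+.0185-.078; print("vise",np.round([x,y,z],4),"r",np.hypot(x,z).round(4),"ang",(np.degrees(np.arctan2(x,z))%360).round(1))
f=st["wrist_force"]; print("F x,y,z",np.round([f@VX,f@VY,f[2]],1))
E
python3 -m inch '[{"claw":0,"x":0,"y":-0.0086,"z":0.03,"yaw":0},{"claw":0,"x":0,"y":0.0022,"z":0.0312,"yaw":0}]'; python3 ck.py; python3 -m inch '[{"claw":0,"x":0,"y":0.0127,"z":0.0286,"yaw":0},{"claw":0,"x":0,"y":0.0217,"z":0.0225,"yaw":0}]'; python3 ck.py
```

```text
t: 31.9
ee_pos: [0.538, -0.3583, 0.0491]
eef_rot: [-0.638, 0.77, -0.001, 0.0]
wrist_force: [-5.4, 4.0, 11.8]
opening: 0.0201
grip_force: 59.9
vise [ 0.0438 -0.1842 -0.0104] r 0.045 ang 103.3
F x,y,z [-6.1  2.9 11.8]
t: 32.1
ee_pos: [0.5209, -0.3549, 0.0231]
eef_rot: [-0.638, 0.77, -0.001, 0.0]
wrist_force: [-2.7, 7.4, 22.9]
opening: 0.0201
grip_force: 60.8
vise [ 0.0264 -0.184  -0.0364] r 0.045 ang 144.0
F x,y,z [-4.1  6.7 22.9]
```

```bash
python3 -m inch '[{"claw":0,"x":0,"y":0.0281,"z":0.0137,"yaw":0},{"claw":0,"x":0,"y":0.0311,"z":0.0013,"yaw":0}]'; python3 ck.py; python3 -m inch '[{"claw":0,"x":0,"y":0.0303,"z":-0.0076,"yaw":0},{"claw":0,"x":0,"y":0.0259,"z":-0.0175,"yaw":0}]'; python3 ck.py
```

```text
t: 32.3
ee_pos: [0.493, -0.3499, 0.0155]
eef_rot: [-0.638, 0.77, -0.002, 0.001]
wrist_force: [10.7, 1.2, 0.3]
opening: 0.0204
grip_force: 59.1
vise [-0.0019 -0.1843 -0.044 ] r 0.044 ang 182.5
F x,y,z [10.3  3.1  0.3]
t: 32.5
ee_pos: [0.4646, -0.3443, 0.0273]
eef_rot: [-0.638, 0.77, -0.001, 0.001]
wrist_force: [13.9, 2.2, -1.3]
opening: 0.0202
grip_force: 59.6
vise [-0.0309 -0.1841 -0.0322] r 0.0447 ang 223.8
F x,y,z [13.3  4.7 -1.3]
```

```bash
python3 -m inch '[{"claw":0,"x":0,"y":0.0184,"z":-0.0253,"yaw":0},{"claw":0,"x":0,"y":0.0086,"z":-0.03,"yaw":0}]'; python3 ck.py; python3 -m inch '[{"claw":0,"x":0,"y":-0.0022,"z":-0.0312,"yaw":0},{"claw":0,"x":0,"y":-0.0127,"z":-0.0286,"yaw":0}]'; python3 ck.py;  python3 -m inch '[{"claw":0,"x":0,"y":-0.0217,"z":-0.0225,"yaw":0},{"claw":0,"x":0,"y":-0.0281,"z":-0.0137,"yaw":0}]'; python3 ck.py
```

```text
t: 32.7
ee_pos: [0.4505, -0.3414, 0.0548]
eef_rot: [-0.638, 0.77, 0.0, 0.001]
wrist_force: [13.0, 0.1, -10.0]
opening: 0.0202
grip_force: 59.4
vise [-0.0452 -0.1839 -0.0047] r 0.0455 ang 264.0
F x,y,z [ 12.8   2.6 -10. ]
t: 32.9
ee_pos: [0.4567, -0.3425, 0.0844]
eef_rot: [-0.638, 0.77, 0.001, -0.0]
wrist_force: [4.6, -0.9, -16.0]
opening: 0.0201
grip_force: 59.2
vise [-0.0389 -0.1838  0.0249] r 0.0462 ang 302.6
F x,y,z [  4.7  -0.1 -16. ]
t: 33.1
ee_pos: [0.4797, -0.3472, 0.1027]
eef_rot: [-0.638, 0.77, 0.002, -0.002]
wrist_force: [-11.1, 1.6, -2.1]
opening: 0.0202
grip_force: 60.9
vise [-0.0155 -0.1841  0.0432] r 0.0459 ang 340.3
F x,y,z [-11.2  -0.5  -2.1]
```

```bash
python3 -m inch '[{"claw":0,"x":0,"y":-0.0311,"z":-0.0033,"yaw":0},{"claw":0,"x":0,"y":0,"z":0,"yaw":0}]'; python3 ck.py; python3 -m inch '[{"claw":0,"x":0,"y":-0.0303,"z":0.0076,"yaw":0},{"claw":0,"x":0,"y":0,"z":0,"yaw":0}]'; python3 ck.py
```

```text
t: 33.3
ee_pos: [0.4979, -0.3509, 0.105]
eef_rot: [-0.638, 0.77, 0.0, -0.0]
wrist_force: [-1.0, 1.1, 5.7]
opening: 0.0199
grip_force: 61.8
vise [ 0.0031 -0.1844  0.0455] r 0.0456 ang 3.9
F x,y,z [-1.2  0.9  5.7]
t: 33.5
ee_pos: [0.513, -0.3538, 0.1011]
eef_rot: [-0.638, 0.77, -0.0, 0.0]
wrist_force: [1.7, -0.1, 4.9]
opening: 0.0204
grip_force: 61.6
vise [ 0.0184 -0.1844  0.0416] r 0.0455 ang 23.9
F x,y,z [1.7 0.2 4.9]
```

```bash
python3 -m inch '[{"claw":0,"x":0,"y":-0.0137,"z":0.0076,"yaw":0}]'; python3 ck.py; python3 -m inch '[{"claw":0,"x":0,"y":-0.0122,"z":0.0099,"yaw":0}]'; python3 ck.py
```

```text
t: 33.6
ee_pos: [0.5185, -0.3548, 0.098]
eef_rot: [-0.638, 0.77, -0.0, -0.0]
wrist_force: [-7.5, 2.6, 9.9]
opening: 0.0198
grip_force: 62.0
vise [ 0.024  -0.1844  0.0385] r 0.0454 ang 31.9
F x,y,z [-7.9  1.2  9.9]
t: 33.7
ee_pos: [0.5239, -0.356, 0.0936]
eef_rot: [-0.638, 0.77, 0.0, -0.001]
wrist_force: [-15.6, 4.6, 23.9]
opening: 0.0201
grip_force: 63.7
vise [ 0.0296 -0.1846  0.0341] r 0.0451 ang 41.0
F x,y,z [-16.2   1.6  23.9]
```

```bash
python3 -m inch '[{"claw":0,"x":0,"y":-0.0054,"z":0.0057,"yaw":0}]'; python3 ck.py; python3 -m inch '[{"claw":0,"x":0,"y":0,"z":0.0,"yaw":0},{"claw":0,"x":0,"y":0,"z":0.0,"yaw":0},{"claw":0,"x":0,"y":0,"z":0.0,"yaw":0},{"claw":0,"x":0,"y":0,"z":0.0,"yaw":0}]'; python3 ck.py
```

```text
t: 33.8
ee_pos: [0.5262, -0.3564, 0.0913]
eef_rot: [-0.638, 0.77, 0.0, -0.001]
wrist_force: [-17.3, 4.2, 29.9]
opening: 0.0202
grip_force: 64.4
vise [ 0.0319 -0.1846  0.0318] r 0.045 ang 45.1
F x,y,z [-17.8   0.9  29.9]
t: 34.2
ee_pos: [0.5262, -0.3564, 0.0915]
eef_rot: [-0.638, 0.77, -0.0, -0.001]
wrist_force: [-11.6, 4.3, 21.4]
opening: 0.0205
grip_force: 63.5
vise [ 0.0319 -0.1845  0.032 ] r 0.0452 ang 44.9
F x,y,z [-12.2   2.   21.4]
```

```bash
python3 -m inch '[{"claw":1,"x":0,"y":0,"z":0,"yaw":0},{"claw":1,"x":0,"y":0,"z":0,"yaw":0},{"claw":1,"x":0,"y":0,"z":0,"yaw":0},{"claw":1,"x":0,"y":0,"z":-0.04,"yaw":0},{"claw":1,"x":0,"y":0,"z":-0.09,"yaw":0}]'; python3 -m inch '[{"claw":1,"x":0,"y":0,"z":-0.09,"yaw":0},{"claw":1,"x":0,"y":0,"z":-0.09,"yaw":0},{"claw":1,"x":0,"y":0,"z":-0.05,"yaw":0},{"claw":1,"x":0,"y":0,"z":0,"yaw":0}]'
python3 - <<'E'
from h import *
goto([.46,.02,.27],np.radians(90))
E
```

```text
t: 34.7
ee_pos: [0.5264, -0.3552, 0.1512]
eef_rot: [-0.638, 0.77, 0.004, -0.0]
wrist_force: [0.3, -0.4, 0.5]
opening: 0.0853
grip_force: 0.0
t: 35.1
ee_pos: [0.5288, -0.3572, 0.2735]
eef_rot: [-0.638, 0.77, -0.003, 0.001]
wrist_force: [-0.1, 0.0, -0.5]
opening: 0.0852
grip_force: 0.0
now [ 0.5288 -0.3572  0.2735] tooly ang 169.32 shift units x,y,z [-0.7158  0.275   0.0029] yaw deg 79.32 units 0.4407
```

```bash
python3 -m inch '[{"claw":1,"x":-0.0895,"y":0.0344,"z":0,"yaw":0},{"claw":1,"x":-0.0895,"y":0.0344,"z":0,"yaw":0},{"claw":1,"x":-0.0895,"y":0.0344,"z":0,"yaw":0},{"claw":1,"x":-0.0895,"y":0.0344,"z":0,"yaw":0}]'; python3 w.py w10;  python3 -m inch '[{"claw":1,"x":-0.0895,"y":0.0344,"z":0,"yaw":0},{"claw":1,"x":-0.0895,"y":0.0344,"z":0,"yaw":0},{"claw":1,"x":-0.0895,"y":0.0344,"z":0,"yaw":0},{"claw":1,"x":-0.0895,"y":0.0344,"z":0,"yaw":0}]'; python3 -m inch '[{"claw":1,"x":0,"y":0,"z":0,"yaw":0.045},{"claw":1,"x":0,"y":0,"z":0,"yaw":0.045},{"claw":1,"x":0,"y":0,"z":0,"yaw":0.045},{"claw":1,"x":0,"y":0,"z":0,"yaw":0.045},{"claw":1,"x":0,"y":0,"z":0,"yaw":0.045}]'; python3 -m inch '[{"claw":1,"x":0,"y":0,"z":0,"yaw":0.045},{"claw":1,"x":0,"y":0,"z":0,"yaw":0.045},{"claw":1,"x":0,"y":0,"z":0,"yaw":0.045},{"claw":1,"x":0,"y":0,"z":0,"yaw":0.045},{"claw":1,"x":0,"y":0,"z":0,"yaw":0.036}]'; python3 -m inch '[{"claw":1,"x":0,"y":0,"z":0,"yaw":0},{"claw":1,"x":0,"y":0,"z":0,"yaw":0}]';python3 w.py w11
python3 - <<'E'
import cv2,numpy as np
a=cv2.imread('w10_raw.png')[0:330,150:490]; b=cv2.imread('w11_raw.png')[60:280,210:430]
cv2.imwrite('pics/mix.png',np.hstack([cv2.resize(a,(310,300)).repeat(1,0) if 0 else cv2.copyMakeBorder(cv2.resize(a,(300,291)),0,309,0,0,cv2.BORDER_CONSTANT),cv2.resize(b,(500,600),interpolation=cv2.INTER_CUBIC) if 0 else cv2.copyMakeBorder(cv2.resize(b,(500,500),interpolation=cv2.INTER_CUBIC),0,100,0,0,cv2.BORDER_CONSTANT)]))
E
```

```text
t: 35.5
ee_pos: [0.4925, -0.166, 0.2681]
eef_rot: [-0.638, 0.77, 0.001, -0.0]
wrist_force: [0.8, -0.6, 0.6]
opening: 0.0854
grip_force: 0.0
[ 0.4925 -0.166   0.2681]
t: 35.95
ee_pos: [0.4581, 0.0225, 0.2684]
eef_rot: [-0.638, 0.77, 0.0, -0.0]
wrist_force: [1.6, -0.5, -0.2]
opening: 0.0853
grip_force: 0.0
t: 36.45
ee_pos: [0.4588, 0.0211, 0.2684]
eef_rot: [-0.33, 0.944, 0.0, -0.0]
wrist_force: [0.3, -0.2, -0.0]
opening: 0.085
grip_force: 0.0
t: 36.95
ee_pos: [0.4588, 0.021, 0.2683]
eef_rot: [0.003, 1.0, 0.0, -0.001]
wrist_force: [0.7, 1.3, -0.3]
opening: 0.0853
grip_force: 0.0
t: 37.15
ee_pos: [0.4588, 0.0209, 0.2687]
eef_rot: [-0.001, 1.0, 0.0, -0.0]
wrist_force: [-0.3, 0.0, -1.0]
opening: 0.0858
grip_force: 0.0
[0.4588 0.0209 0.2687]
```

View pics/mix.png

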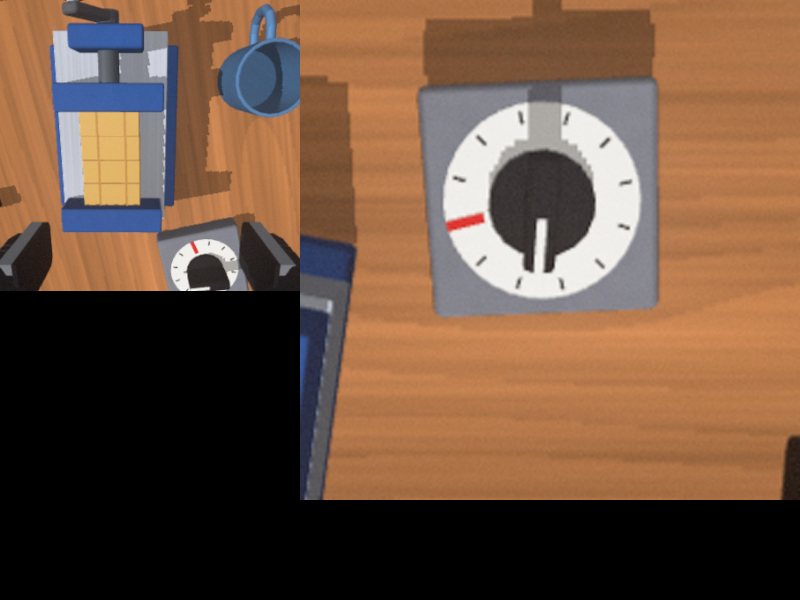

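Run:
```python
from h import *
c=saved("w11"); P=lambda q,z: onplane(c,(q[0]/2.2727+210,q[1]/2.2727+60),z)
o=P((242,200),.031); 
# dial ellipse by code: white pixels
im=cv2.imread("w11_raw.png"); hsv=cv2.cvtColor(im,cv2.COLOR_BGR2HSV)
m=cv2.inRange(hsv,(0,0,150),(180,40,255)); m[:,:255]=0;m[:,400:]=0;m[:90]=0;m[210:]=0
pts=np.argwhere(m)[:,::-1]; hull=cv2.convexHull(pts.astype(np.int32)); e=cv2.fitEllipse(hull); print("ellipse",e)
o2=onplane(c,e[0],.031)
red=cv2.inRange(hsv,(0,150,120),(8,255,255))|cv2.inRange(hsv,(172,150,120),(180,255,255)); red[:,:260]=0;red[:,300:]=0;red[:130]=0;red[170:]=0
rp=np.argwhere(red)[:,::-1].mean(0); r=onplane(c,rp,.031)
print("o",o,o2,"red px",rp,r,"dist",np.linalg.norm(r-o2),"red ang",np.degrees(np.arctan2(*(r-o2)[[1,0]])))
a,b=P((244,220),.071),P((241,272),.071); d=b-a
print("pointer",a,b,np.linalg.norm(d),"ang",np.degrees(np.arctan2(d[1],d[0])),"from axis",np.degrees(np.arctan2(*(b-o2)[[1,0]])),np.linalg.norm((b-o2)[:2]))
goto([*o2[:2],.046],np.radians(90))
```

```text
ellipse ((318.2923278808594, 148.69091796875), (86.75820922851562, 94.52869415283203), 117.76033782958984)
o [0.4449242  0.02422614 0.031     ] [0.44565537 0.02615022 0.031     ] red px [282.37037037 157.31481481] [ 0.45493981 -0.01218395  0.031     ] dist 0.03944248145699059 red ang -76.38527174127621
pointer [0.44752856 0.02485439 0.071     ] [0.4699722  0.02364636 0.071     ] 0.0224761336625904 ang -3.080969534812969 from axis -5.878916608301367 0.024445400273873475
now [0.4588 0.0209 0.2689] tooly ang 90.11 shift units x,y,z [0.026  0.0105 0.4457] yaw deg 0.11 units 0.0006
```

```bash
python3 -m inch '[{"claw":1,"x":0.0276,"y":0.0068,"z":0.06,"yaw":0.014},{"claw":1,"x":0,"y":0,"z":0.09,"yaw":0},{"claw":1,"x":0,"y":0,"z":0.09,"yaw":0},{"claw":1,"x":0,"y":0,"z":0.09,"yaw":0},{"claw":1,"x":0,"y":0,"z":0.06,"yaw":0}]'; python3 -m inch '[{"claw":1,"x":0,"y":0,"z":0.04,"yaw":0},{"claw":1,"x":0,"y":0,"z":0,"yaw":0}]'
python3 - <<'E'
from h import *
goto([.445,.0243,.045],np.radians(87.5))
E
```

```text
t: 37.7
ee_pos: [0.4438, 0.0245, 0.0717]
eef_rot: [0.021, 1.0, 0.0, -0.001]
wrist_force: [0.5, -0.4, 0.5]
opening: 0.0857
grip_force: 0.0
t: 37.9
ee_pos: [0.4434, 0.0245, 0.0521]
eef_rot: [0.022, 1.0, 0.0, -0.002]
wrist_force: [-0.1, -0.6, 0.8]
opening: 0.0856
grip_force: 0.0
now [0.4434 0.0245 0.0521] tooly ang 87.52 shift units x,y,z [-0.0033 -0.0003  0.0141] yaw deg 0.02 units 0.0001
```

```bash
python3 -m inch '[{"claw":1,"x":-0.003,"y":0,"z":0.012,"yaw":0},{"claw":0,"x":0,"y":0,"z":0,"yaw":0},{"claw":0,"x":0,"y":0,"z":0,"yaw":0},{"claw":0,"x":0,"y":0,"z":0,"yaw":0},{"claw":0,"x":0,"y":0,"z":0,"yaw":0}]'; python3 -m inch '[{"claw":0,"x":0,"y":0,"z":0,"yaw":0},{"claw":0,"x":0,"y":0,"z":0,"yaw":0},{"claw":0,"x":0,"y":0,"z":0,"yaw":0}]'
python3 - <<'E'
from h import *
goto([.445,.0243,.045],np.radians(15.2))
E
```

```text
t: 38.4
ee_pos: [0.4469, 0.0242, 0.0489]
eef_rot: [0.023, 1.0, -0.0, 0.001]
wrist_force: [0.0, -0.1, 0.6]
opening: 0.0281
grip_force: 0.0
t: 38.7
ee_pos: [0.447, 0.0226, 0.0491]
eef_rot: [0.023, 1.0, -0.002, 0.001]
wrist_force: [-3.2, -10.0, 7.2]
opening: 0.0129
grip_force: 59.1
now [0.447  0.0226 0.0491] tooly ang 87.35 shift units x,y,z [0.0042 0.0031 0.0082] yaw deg 72.15 units 0.4008
```

```bash
python3 -m inch '[{"claw":0,"x":0.002,"y":-0.003,"z":0,"yaw":0},{"claw":0,"x":0,"y":0,"z":0,"yaw":0.044},{"claw":0,"x":0,"y":0,"z":0,"yaw":0.044},{"claw":0,"x":0,"y":0,"z":0,"yaw":0.044},{"claw":0,"x":0,"y":0,"z":0,"yaw":0.044}]'; python3 -m inch '[{"claw":0,"x":0,"y":0,"z":0,"yaw":0.045},{"claw":0,"x":0,"y":0,"z":0,"yaw":0.045},{"claw":0,"x":0,"y":0,"z":0,"yaw":0.045},{"claw":0,"x":0,"y":0,"z":0,"yaw":0.045},{"claw":0,"x":0,"y":0,"z":0,"yaw":0.045}]'; python3 -m inch '[{"claw":0,"x":0,"y":0,"z":0,"yaw":0},{"claw":0,"x":0,"y":0,"z":0,"yaw":0}]'
python3 - <<'E'
from h import *
goto([.445,.0243,.045],np.radians(15.2))
E
```

```text
t: 39.2
ee_pos: [0.4469, 0.0221, 0.0491]
eef_rot: [0.297, 0.955, -0.0, 0.002]
wrist_force: [1.6, -5.2, 4.7]
opening: 0.0128
grip_force: 59.1
t: 39.7
ee_pos: [0.4466, 0.0217, 0.0491]
eef_rot: [0.61, 0.793, -0.0, 0.002]
wrist_force: [0.6, -7.5, 6.7]
opening: 0.0132
grip_force: 59.3
t: 39.9
ee_pos: [0.4466, 0.0217, 0.0491]
eef_rot: [0.608, 0.794, -0.0, 0.002]
wrist_force: [0.3, -6.4, 6.5]
opening: 0.0129
grip_force: 59.2
now [0.4466 0.0217 0.0491] tooly ang 15.17 shift units x,y,z [ 0.0059 -0.0017  0.0082] yaw deg -0.03 units -0.0001
```

Release, lift and check the pointer from above.

```bash
python3 -m inch '[{"claw":1,"x":0,"y":0,"z":0,"yaw":0},{"claw":1,"x":0,"y":0,"z":0,"yaw":0},{"claw":1,"x":0,"y":0,"z":0,"yaw":0},{"claw":1,"x":0,"y":0,"z":-0.06,"yaw":0},{"claw":1,"x":0,"y":0,"z":-0.09,"yaw":0}]'; python3 -m inch '[{"claw":1,"x":0,"y":0,"z":-0.09,"yaw":0},{"claw":1,"x":0,"y":0,"z":-0.09,"yaw":0},{"claw":1,"x":0,"y":0,"z":-0.09,"yaw":0},{"claw":1,"x":0,"y":0,"z":0,"yaw":0},{"claw":1,"x":0,"y":0,"z":0,"yaw":0}]'; python3 w.py w12
python3 - <<'E'
from h import *
c=saved("w12"); p=proj(c,[.4455,.023,.05]); print(p)
a=cv2.imread("w12_raw.png"); x,y=int(p[0])-100,max(0,int(p[1])-100); print("off",x,y)
w=cv2.resize(a[y:y+200,x:x+200],(600,600),interpolation=cv2.INTER_CUBIC)
cv2.imwrite("pics/w12c.png",w)
E
```

```text
t: 40.4
ee_pos: [0.4439, 0.0232, 0.1223]
eef_rot: [0.607, 0.795, -0.001, -0.002]
wrist_force: [1.3, -0.1, -0.3]
opening: 0.0836
grip_force: 0.0
t: 40.9
ee_pos: [0.4458, 0.0229, 0.2588]
eef_rot: [0.607, 0.795, 0.0, 0.001]
wrist_force: [-0.4, 0.3, -1.4]
opening: 0.0854
grip_force: 0.0
[0.4458 0.0229 0.2588]
[314.11854748 166.97693818]
off 214 66
```

View pics/w12c.png

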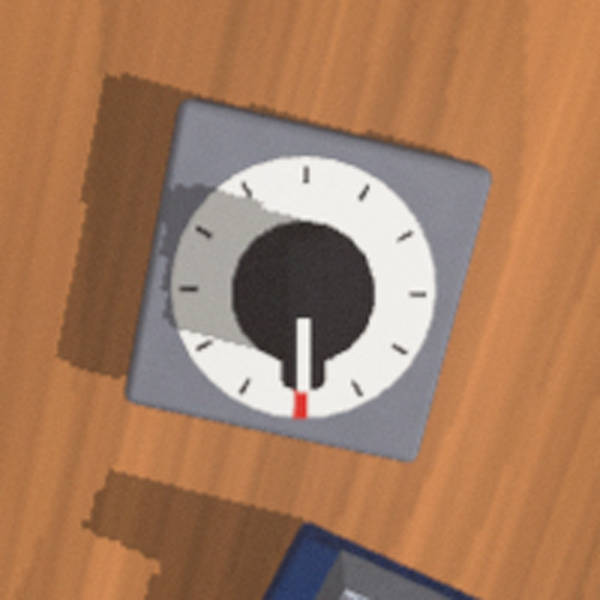

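The pointer line (304,320)–(303,390) runs straight into the red mark at (301,405). The gripper is clear, so I'm handing in.

```bash
python3 -c "
from workcell import *
print(hand_in())"
```

```text
the job is handed in; nothing more can be done
None
```

The job is handed in, with no verdict returned: both flaps are folded back, all four blanks are clamped in a row between the jaws, the timer pointer is on the red mark, and the gripper is clear of everything.

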